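Lay up glass bars in the fence corner and lock the clamp with the T-key

TASK

Set up the jig for the kiln: lay every white glass bar that is on the bench flat on the jig plate and push them square and flush into the fence corner, all pointing away from you with their far ends against the back fence, the first one tight against the left-hand side fence and the others tight side by side next to it, with no gaps. Only then fetch the steel T-key from its rack, put it in the square socket of the clamp and turn it clockwise as far as it goes, so that the brass tongue lies over the bars. Hang the T-key back on its rack as you found it, leave the bars still flush in the corner, and do not disturb the hand tools lying about (jacks, tweezers, wooden paddle).

Things in the scene. Friction and masses are not known exactly. Their poses are not given: they have to be found in the camera images.
- jig: the fixed lay-up jig: grey-painted steel plate 6 mm thick; origin on the bench under the fences' inside corner, +x away from the robot within 0.2 rad, +y left. The plate reaches 160 mm to -x, 70 mm to +x, 180 mm to -y, 40 mm to +y of it. Two aluminium fences, 12 mm thick, stand 18 mm above the plate
- corner (a point): the fences' inside corner at the plate's top, 6 mm above the bench, axes as the jig. Back fence: wall face x = 0, from y = -135 to +12 mm. Side fence (left): wall face y = 0, from x = -110 to 0 mm. Bars go at x < 0, y < 0: a flush bar has its centre at x = -45 and y = -14, -42, -70 or -98 mm
- bar1_mid (a point): an opal white glass bar, a plain block 90 x 28 x 20 mm (long side along its own x, 20 mm high, about 125 g); this point is its centre, 10 mm above its underside. It starts lying flat on the bench, long side at any yaw within about 0.8 rad of straight ahead. Two to four of the four bars are there; an absent one reads None
- bar2_mid (a point): an opal white glass bar, a plain block 90 x 28 x 20 mm (long side along its own x, 20 mm high, about 125 g); this point is its centre, 10 mm above its underside. It starts lying flat on the bench, long side at any yaw within about 0.8 rad of straight ahead. Two to four of the four bars are there; an absent one reads None
- bar3_mid (a point): an opal white glass bar, a plain block 90 x 28 x 20 mm (long side along its own x, 20 mm high, about 125 g); this point is its centre, 10 mm above its underside. It starts lying flat on the bench, long side at any yaw within about 0.8 rad of straight ahead. Two to four of the four bars are there; an absent one reads None
- bar4_mid (a point): an opal white glass bar, a plain block 90 x 28 x 20 mm (long side along its own x, 20 mm high, about 125 g); this point is its centre, 10 mm above its underside. It starts lying flat on the bench, long side at any yaw within about 0.8 rad of straight ahead. Two to four of the four bars are there; an absent one reads None
- clamp (a joint): swing clamp behind the back fence: 0 = open (22 mm wide brass tongue parallel to that fence), growing clockwise from above to a hard stop at 1.57 (tongue points to jig -x, 30 mm over the bars; its underside 29.5 mm, top 37.5 mm above the bench, 3.5 mm above the bars). Starts at 0 to 0.25, stays where left, friction about 0.06 N m
- socket (a point): mouth centre of the clamp's square socket, on its vertical turning axis, 59.5 mm above the bench, at jig x = +30, y = -28 mm. Socket 17 mm square, 22 mm deep, open upwards, in a 30 mm square head; its sides follow the point's axes = the jig's turned clockwise by the clamp's angle. The key has 1.5 mm clearance each side, so about 0.25 rad of free play before it drives
- key_bar (a point): centre of the cross bar of the steel T-key (250 g): bar 110 mm long along its own y, 14 x 14 mm in section, grasped from above at its middle; the 14 mm square shank runs straight down (own -z), its flats parallel to its x and y axes
- key_tip (a point): lower end of the T-key's shank, 120 mm straight below the bar's centre; the last 4 mm are thinned to 11 mm square
- rack_seat (a point): where the key's bar centre rests on its fixed rack, 145 mm above the bench. Two upright plates (8 mm thick, 56 mm wide, tops at 138 mm) stand at rack y = -36 and +36 mm, 64 mm free between; the bar lies along rack y across both tops, the shank hangs between. 10 mm high lips at the ends of the tops leave 40 mm along rack x. Base 90 x 100 x 8 mm
- jacks: glassblower's jacks, two steel blades 240 mm long, lying flat, 12 mm high, at the far side; bystander
- tweezers: steel tweezers 200 mm long, lying flat, 8 mm high, left of the jig; bystander
- paddle: wooden paddle 260 mm long, 14 mm high, lying to the left; bystander
There are look-alikes about, which are no part of the job. Leave any orange or purple look-alike of the part that bears rack_seat alone.

How it is judged (in metres and radians):
On the way, in this order (a step that is already met when the one before it is completed fails the run):
1. all bars flush in the corner while the clamp is still open and the key is out of the socket (x of bar1_mid in the frame of corner between -0.0475 and -0.043 m and z of bar1_mid in the frame of corner between 0.007 and 0.013 m and angle between the x axis of each of bar1_mid, bar2_mid, bar3_mid, bar4_mid and the x axis of corner, either way round below 0.05 rad and angle between each of bar1_mid, bar2_mid, bar3_mid, bar4_mid's own z axis and vertical below 0.08 rad and (y of bar1_mid in the frame of corner between -0.0165 and -0.012 m or y of bar1_mid in the frame of corner between -0.0455 and -0.04 m or y of bar1_mid in the frame of corner between -0.0745 and -0.068 m or y of bar1_mid in the frame of corner between -0.1035 and -0.096 m) and x of bar2_mid in the frame of corner between -0.0475 and -0.043 m and z of bar2_mid in the frame of corner between 0.007 and 0.013 m and (y of bar2_mid in the frame of corner between -0.0165 and -0.012 m or y of bar2_mid in the frame of corner between -0.0455 and -0.04 m or y of bar2_mid in the frame of corner between -0.0745 and -0.068 m or y of bar2_mid in the frame of corner between -0.1035 and -0.096 m) and x of bar3_mid in the frame of corner between -0.0475 and -0.043 m and z of bar3_mid in the frame of corner between 0.007 and 0.013 m and (y of bar3_mid in the frame of corner between -0.0165 and -0.012 m or y of bar3_mid in the frame of corner between -0.0455 and -0.04 m or y of bar3_mid in the frame of corner between -0.0745 and -0.068 m or y of bar3_mid in the frame of corner between -0.1035 and -0.096 m) and x of bar4_mid in the frame of corner between -0.0475 and -0.043 m and z of bar4_mid in the frame of corner between 0.007 and 0.013 m and (y of bar4_mid in the frame of corner between -0.0165 and -0.012 m or y of bar4_mid in the frame of corner between -0.0455 and -0.04 m or y of bar4_mid in the frame of corner between -0.0745 and -0.068 m or y of bar4_mid in the frame of corner between -0.1035 and -0.096 m) and (((y of bar1_mid in the frame of corner below -0.0455 m or y of bar1_mid in the frame of corner above -0.04 m) and (y of bar2_mid in the frame of corner below -0.0455 m or y of bar2_mid in the frame of corner above -0.04 m) and (y of bar3_mid in the frame of corner below -0.0455 m or y of bar3_mid in the frame of corner above -0.04 m) and (y of bar4_mid in the frame of corner below -0.0455 m or y of bar4_mid in the frame of corner above -0.04 m)) or y of bar1_mid in the frame of corner between -0.0165 and -0.012 m or y of bar2_mid in the frame of corner between -0.0165 and -0.012 m or y of bar3_mid in the frame of corner between -0.0165 and -0.012 m or y of bar4_mid in the frame of corner between -0.0165 and -0.012 m) and (((y of bar1_mid in the frame of corner below -0.0745 m or y of bar1_mid in the frame of corner above -0.068 m) and (y of bar2_mid in the frame of corner below -0.0745 m or y of bar2_mid in the frame of corner above -0.068 m) and (y of bar3_mid in the frame of corner below -0.0745 m or y of bar3_mid in the frame of corner above -0.068 m) and (y of bar4_mid in the frame of corner below -0.0745 m or y of bar4_mid in the frame of corner above -0.068 m)) or y of bar1_mid in the frame of corner between -0.0455 and -0.04 m or y of bar2_mid in the frame of corner between -0.0455 and -0.04 m or y of bar3_mid in the frame of corner between -0.0455 and -0.04 m or y of bar4_mid in the frame of corner between -0.0455 and -0.04 m) and (((y of bar1_mid in the frame of corner below -0.1035 m or y of bar1_mid in the frame of corner above -0.096 m) and (y of bar2_mid in the frame of corner below -0.1035 m or y of bar2_mid in the frame of corner above -0.096 m) and (y of bar3_mid in the frame of corner below -0.1035 m or y of bar3_mid in the frame of corner above -0.096 m) and (y of bar4_mid in the frame of corner below -0.1035 m or y of bar4_mid in the frame of corner above -0.096 m)) or y of bar1_mid in the frame of corner between -0.0745 and -0.068 m or y of bar2_mid in the frame of corner between -0.0745 and -0.068 m or y of bar3_mid in the frame of corner between -0.0745 and -0.068 m or y of bar4_mid in the frame of corner between -0.0745 and -0.068 m) and value of joint clamp below 0.5 rad and horizontal distance between key_tip and socket above 0.03 m), for 0.2 s.
2. the T-key stands in the socket while the clamp is still open (z of key_tip in the frame of socket below -0.01 m and horizontal distance between key_tip and socket below 0.005 m and value of joint clamp below 0.5 rad), for 0.2 s.
3. the clamp is turned home with the T-key in the socket (z of key_tip in the frame of socket below -0.01 m and horizontal distance between key_tip and socket below 0.005 m and value of joint clamp above 1.4 rad), for 0.2 s.
At the end, for the whole second after the job is handed in: every bar present flat on the plate, end within 2.5 mm of the back fence, square within 0.05 rad, places filled from the side fence without gaps (2.5 mm, 1 mm more per further bar); clamp above 1.38 rad; key hung within 18 mm across, 20 mm along, 5 mm in height of its seat, upright within 0.12 rad (x of bar1_mid in the frame of corner between -0.0475 and -0.043 m and z of bar1_mid in the frame of corner between 0.007 and 0.013 m and angle between the x axis of each of bar1_mid, bar2_mid, bar3_mid, bar4_mid and the x axis of corner, either way round below 0.05 rad and angle between each of bar1_mid, bar2_mid, bar3_mid, bar4_mid's own z axis and vertical below 0.08 rad and (y of bar1_mid in the frame of corner between -0.0165 and -0.012 m or y of bar1_mid in the frame of corner between -0.0455 and -0.04 m or y of bar1_mid in the frame of corner between -0.0745 and -0.068 m or y of bar1_mid in the frame of corner between -0.1035 and -0.096 m) and x of bar2_mid in the frame of corner between -0.0475 and -0.043 m and z of bar2_mid in the frame of corner between 0.007 and 0.013 m and (y of bar2_mid in the frame of corner between -0.0165 and -0.012 m or y of bar2_mid in the frame of corner between -0.0455 and -0.04 m or y of bar2_mid in the frame of corner between -0.0745 and -0.068 m or y of bar2_mid in the frame of corner between -0.1035 and -0.096 m) and x of bar3_mid in the frame of corner between -0.0475 and -0.043 m and z of bar3_mid in the frame of corner between 0.007 and 0.013 m and (y of bar3_mid in the frame of corner between -0.0165 and -0.012 m or y of bar3_mid in the frame of corner between -0.0455 and -0.04 m or y of bar3_mid in the frame of corner between -0.0745 and -0.068 m or y of bar3_mid in the frame of corner between -0.1035 and -0.096 m) and x of bar4_mid in the frame of corner between -0.0475 and -0.043 m and z of bar4_mid in the frame of corner between 0.007 and 0.013 m and (y of bar4_mid in the frame of corner between -0.0165 and -0.012 m or y of bar4_mid in the frame of corner between -0.0455 and -0.04 m or y of bar4_mid in the frame of corner between -0.0745 and -0.068 m or y of bar4_mid in the frame of corner between -0.1035 and -0.096 m) and (((y of bar1_mid in the frame of corner below -0.0455 m or y of bar1_mid in the frame of corner above -0.04 m) and (y of bar2_mid in the frame of corner below -0.0455 m or y of bar2_mid in the frame of corner above -0.04 m) and (y of bar3_mid in the frame of corner below -0.0455 m or y of bar3_mid in the frame of corner above -0.04 m) and (y of bar4_mid in the frame of corner below -0.0455 m or y of bar4_mid in the frame of corner above -0.04 m)) or y of bar1_mid in the frame of corner between -0.0165 and -0.012 m or y of bar2_mid in the frame of corner between -0.0165 and -0.012 m or y of bar3_mid in the frame of corner between -0.0165 and -0.012 m or y of bar4_mid in the frame of corner between -0.0165 and -0.012 m) and (((y of bar1_mid in the frame of corner below -0.0745 m or y of bar1_mid in the frame of corner above -0.068 m) and (y of bar2_mid in the frame of corner below -0.0745 m or y of bar2_mid in the frame of corner above -0.068 m) and (y of bar3_mid in the frame of corner below -0.0745 m or y of bar3_mid in the frame of corner above -0.068 m) and (y of bar4_mid in the frame of corner below -0.0745 m or y of bar4_mid in the frame of corner above -0.068 m)) or y of bar1_mid in the frame of corner between -0.0455 and -0.04 m or y of bar2_mid in the frame of corner between -0.0455 and -0.04 m or y of bar3_mid in the frame of corner between -0.0455 and -0.04 m or y of bar4_mid in the frame of corner between -0.0455 and -0.04 m) and (((y of bar1_mid in the frame of corner below -0.1035 m or y of bar1_mid in the frame of corner above -0.096 m) and (y of bar2_mid in the frame of corner below -0.1035 m or y of bar2_mid in the frame of corner above -0.096 m) and (y of bar3_mid in the frame of corner below -0.1035 m or y of bar3_mid in the frame of corner above -0.096 m) and (y of bar4_mid in the frame of corner below -0.1035 m or y of bar4_mid in the frame of corner above -0.096 m)) or y of bar1_mid in the frame of corner between -0.0745 and -0.068 m or y of bar2_mid in the frame of corner between -0.0745 and -0.068 m or y of bar3_mid in the frame of corner between -0.0745 and -0.068 m or y of bar4_mid in the frame of corner between -0.0745 and -0.068 m) and value of joint clamp above 1.38 rad and x of key_bar in the frame of rack_seat between -0.018 and 0.018 m and y of key_bar in the frame of rack_seat between -0.02 and 0.02 m and z of key_bar in the frame of rack_seat between -0.005 and 0.005 m and angle between key_bar's own z axis and vertical below 0.12 rad); the robot touches nothing.
It fails at once if the jacks pushed more than 40 mm away (distance of jacks from where it was at the start of the episode above 0.04 m).
It fails at once if the tweezers pushed more than 40 mm away (distance of tweezers from where it was at the start of the episode above 0.04 m).
It fails at once if the paddle pushed more than 40 mm away (distance of paddle from where it was at the start of the episode above 0.04 m).
Of bar1, bar2, bar3, bar4 only 2 to 4 are there at a start; the rules pass over those that are not, and their reading is None.
At some moment in a run one of bar1, bar2, bar3, bar4 may be knocked a few centimetres aside while the robot is not near it.
It also fails if it takes over 210 s, if anything falls off the work surface, if the arm or the gripper's body presses on something with over 40 N, if the wrist force passes 120 N, or if a joint passes its speed limit or range.

ROBOT

A 6-joint arm with a two-finger parallel gripper is mounted at the origin on the work surface. World frame = base frame: x ahead of the robot, y to its left, z up, the work surface at z = 0. Lengths are in m, angles in degrees, forces in N, time in s.
With the tool pointing down it reaches from about 0.35 to 0.875 m from the base axis. Payload 4.2 kg.
Tool frame: the origin (TCP) lies on the centre line of the jaws, within the pads' length; the fingertips stand 19 mm ahead of it and the grasp point (between the pads) is the TCP; z points along the fingers, y is the line along which they close (so a half turn about z gives the same grasp; the last joint's range is limited). The gripper opens to 87 mm and grips with 3 to 60 N. Pads are 19 mm wide; open, the fingers measure 117 mm over their backs; the gripper's body (75 mm by 190 mm) begins 51 mm behind the grasp point.
Start: joints at [86.666, 22.042, 0.453, 0, -68.411, -14.817], TCP at [0.195, 0.594, 0.22] pointing down, gripper open.
Joint ranges: [-179.83, 179.83], [-69.29, 118.12], [-61.27, 80.66], [-181.25, 117.63], [-171.15, -9.14], [-177.46, 177.46]. Speed limits (degrees/s): [159.86, 159.86, 180, 180, 180, 180].

INTERFACE

Orientations are given as a 3x3 rotation matrix whose columns are the frame's x, y, z axes.
In Python, from station import sense, capture, finish_job, search_frame, masks_of gives the robot as it stands.
- The arm moves only by the tool drive_tool, never from a script. Its argument "rows" is a list of rows, each a list of 7 numbers: the opening in per cent of the stroke, from 0 (shut) to 100 (fully open), then the shift along the world's x, y, z in mm, then the turn, a rotation vector about the world's x, y, z in rad. In form: [[fingers, dx, dy, dz, wx, wy, wz], ...]. A call has 1 to 5 rows; each row shifts and turns the commanded pose from where the row before left it; what a row does not reach is not made up. A row lasts 1/12 s, in which the tool goes at most 41.7 mm and 7.16 degrees, less where a joint would pass 70% of its speed; a pose out of reach is approached as far as the arm can. A call is refused whole if a number of a shift passes 41.7 or a number of a turn 0.125, either way. A call with a gripper value outside its range is refused whole. The fingers move at their own pace and stop on an object; the grip force is fixed at half the most. Time passes only in rows, so rows that do not move let the fingers close. It gives the time, the measured TCP pose, the force, the opening and the grip force at its end, in the units of the state.
- sense(): the state, without advancing time (a new reading comes with each control period).
- capture(name): name is "side" or "top"; returns a dict with "frame" (400x640x3 uint8, red, green, blue), "z_map" (400x640 float32, m along the optical axis (not along the pixel's ray), 0 where there is no reading), "fx", "fy", "cx", "cy" (pixels), "R" (3x3) and "t" (3): a world point X has camera coordinates R X + t. Camera axes: x right, y down, z forward; pixel columns grow to the right and rows downward; lengths in m; the calibration is good to about 2 mm. A picture is of the moment at which its call begins.
- finish_job(): hands the job in; it is judged then, once.
Trained networks look in a picture, given as the dict that the camera call returned (one of the last four; its "shot" number tells which), for a name from the list of things; names that differ only in an ending like _2 or _b are one class to them, and where a whole thing is asked for, a point or a joint stands for the part that bears it (a point fixed in the world has none). Each returns a list of dicts, best first, with "p" (0 to 1); they miss things now and then, are a little off and sometimes report something else, mostly with a low value. They report only what shows in the picture. A call takes as long as a camera call. They do not tell look-alikes from the thing itself.
- search_frame(label, picture): "xy" ([column, row] in pixels, amid what is visible of it).
- masks_of(label, picture): "region" (400x640 bool, what is visible of it) and "xy" ([column, row] in pixels, amid what is visible of it).
The state is a dict: "time_s": time; "joints": joint angles; "joint_velocities": joint speeds; "effort": joint torques, N m; "tcp_pos": TCP position; "ee_rot": TCP orientation; "wrist_force": force on the tool from outside, world axes, zero at the start; "moment": the same for the moment, N m; "gripper_width": opening from 0.0 (shut) to 1.0 (fully open); "gripper_force": force on a finger pad.
Only numpy, scipy, OpenCV 4.12 (cv2) and the standard library are available. Lean on these libraries where they do the work, as an engineer would, in place of code of your own. Each camera call takes 0.05 s, during which the arm holds its last target. There are 200 camera calls.

## Working session

There is one attempt and no reset: what is moved stays moved. The work goes in short steps, Python scripts to look and compute and a tool call to move; the robot and the scene stay as the last step left them, time stands still between calls to the robot, and variables do not carry over. Pictures are saved under pics/ and viewed, at most 14 in all, crops included, and the job is handed in when it is done.

Besides the shell and the picture viewer there is one more tool, called after "Request:" as a command line: name --pt "numbers of a row" for each row, then --argument value for the rest. drive_tool: Moves the arm, as the interface text tells. Its arguments: {"type":"object","properties":{"rows":{"type":"array"}},"required":["rows"]}

```bash
mkdir -p pics; ls
cat > h.py <<'E'
import numpy as np, cv2
from station import sense, capture, finish_job, search_frame, masks_of
def cloud(p):
    z=p["z_map"]; v,u=np.mgrid[:z.shape[0],:z.shape[1]]
    c=np.stack([(u-p["cx"])/p["fx"]*z,(v-p["cy"])/p["fy"]*z,z],-1)
    w=(c-np.array(p["t"]))@np.array(p["R"]); w[z==0]=np.nan
    return w
def save(p,n,box=None,s=1):
    f=p["frame"][:,:,::-1]
    if box: f=f[box[1]:box[3],box[0]:box[2]]
    cv2.imwrite(f"pics/{n}.png",cv2.resize(f,None,fx=s,fy=s,interpolation=cv2.INTER_CUBIC))
E
python3 - <<'E'
from h import *
for n in ("top","side"):
    p=capture(n); save(p,n+"0"); w=cloud(p)
    print(n,p["fx"],np.round(p["t"],3),np.round(p["R"],3).tolist())
    for l in ["bar1_mid","jig","clamp","key_bar","rack_seat","jacks","tweezers","paddle"]:
        for d in masks_of(l,p):
            m=d["region"]; q=w[m]; print(l,round(d["p"],2),np.round(d["xy"]),m.sum(),np.round(np.nanmedian(q,0),3), np.round(np.nanmax(q[:,2]),3))
print(sense())
E
```

```text
pics
top 494.9414338355888 [0.047 0.527 1.437] [[-0.03, -1.0, -0.01], [-0.998, 0.03, -0.054], [0.055, 0.008, -0.998]]
bar1_mid 0.73 [373. 162.] 270 [ 0.639 -0.108  0.021] 0.029
bar1_mid 0.36 [278. 180.] 293 [0.59  0.16  0.039] 0.069
bar1_mid 0.28 [331. 105.] 578 [0.801 0.005 0.011] 0.023
jig 0.81 [289. 209.] 5832 [0.516 0.141 0.007] 0.069
clamp 0.78 [283. 183.] 198 [0.589 0.159 0.04 ] 0.065
key_bar 0.81 [495. 201.] 327 [ 0.51  -0.424  0.151] 0.161
key_bar 0.29 [420. 168.] 309 [ 0.619 -0.248  0.02 ] 0.032
key_bar 0.19 [277. 182.] 234 [0.591 0.163 0.041] 0.069
rack_seat 0.78 [488. 151.] 1124 [ 0.668 -0.444  0.01 ] 0.154
rack_seat 0.64 [480. 208.] 818 [ 0.5   -0.413  0.01 ] 0.155
rack_seat 0.59 [464. 309.] 1433 [ 0.206 -0.343  0.013] 0.153
jacks 0.64 [326. 104.] 491 [0.812 0.02  0.011] 0.023
tweezers 0.93 [210. 218.] 274 [0.494 0.367 0.007] 0.017
paddle 0.73 [169. 249.] 1501 [0.416 0.491 0.015] 0.024
paddle 0.58 [423. 204.] 299 [ 0.507 -0.257  0.021] 0.028
paddle 0.49 [375. 208.] 294 [ 0.508 -0.129  0.021] 0.029
side 402.0761513592646 [-0.425  0.284  1.047] [[0.851, -0.525, 0.005], [-0.
[... 840 characters left out ...]
.84126110e+01, -1.48155519e+01]), 'joint_velocities': array([ 0.05012142,  0.02320782, -0.06437162,  0.00075776,  0.08288833,
       -0.05900605]), 'effort': array([-1.45204160e-05, -3.90455103e+01,  1.87615657e+01,  4.22426507e+00,
        1.54934853e-02, -2.11732635e-05]), 'tcp_pos': array([0.19466893, 0.59387665, 0.21956416]), 'ee_rot': array([[ 9.50244089e-01, -3.11506295e-01, -6.37430426e-06],
       [-3.11506295e-01, -9.50244089e-01, -4.48873769e-06],
       [-4.65887490e-06,  6.25103236e-06, -1.00000000e+00]]), 'wrist_force': array([-0.68346553, -0.86130518,  0.04008239]), 'moment': array([0.05179289, 0.0084706 , 0.00246974]), 'gripper_force': 0.0, 'gripper_width': 1.0004109634575988}
```

View pics/top0.png

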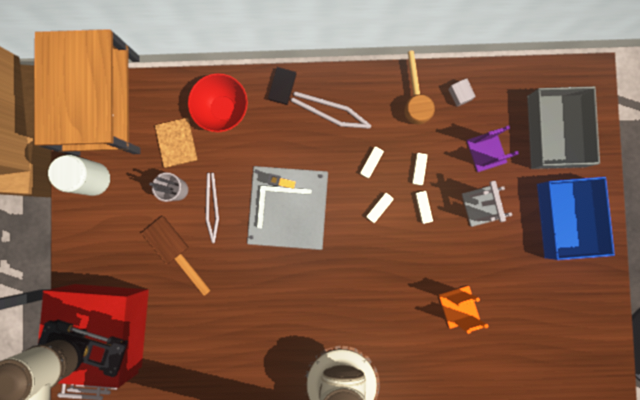

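View pics/side0.png

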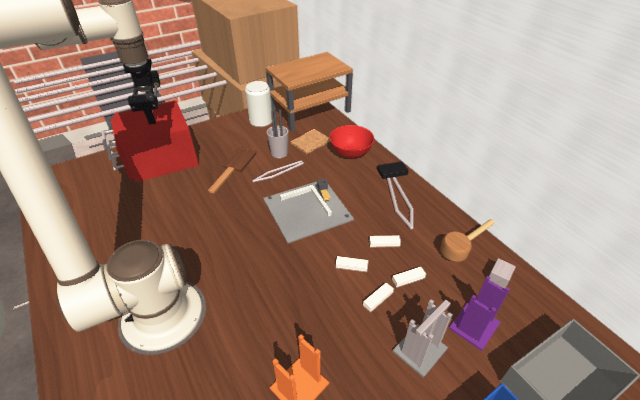

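The four white bars lie at top pixels (372,162), (420,168), (379,207) and (424,207). The jig is at (289,207) and the T-key hangs on the grey rack at (485,203). The purple (490,150) and orange (462,309) racks are look-alikes, so I'll leave them alone. Next I'll measure the jig, the bars and the rack.

```bash
cat >> h.py <<'E'
def toplane(p,uv,h):
    uv=np.atleast_2d(uv).astype(float); R=np.array(p["R"]); t=np.array(p["t"])
    d=np.c_[(uv[:,0]-p["cx"])/p["fx"],(uv[:,1]-p["cy"])/p["fy"],np.ones(len(uv))]@R; o=-R.T@t
    return (o+d*((h-o[2])/d[:,2])[:,None])
def bars(p,lim=None):
    f=p["frame"].astype(int); w=cloud(p)
    m=((f.min(-1)>150)&(np.ptp(f,axis=-1)<60)&(w[...,2]<.05)&(w[...,2]>.0)&(w[...,0]>.3)&(w[...,0]<.76)&(w[...,1]<.3)&(w[...,1]>-.38)).astype(np.uint8)
    out=[]
    for c in cv2.findContours(m,cv2.RETR_EXTERNAL,cv2.CHAIN_APPROX_NONE)[0]:
        if cv2.contourArea(c)<80: continue
        mm=np.zeros_like(m); cv2.drawContours(mm,[c],-1,1,-1); v,u=np.nonzero(mm)
        q=toplane(p,np.c_[u,v],.02)[:,:2]
        r=cv2.minAreaRect((q*1000).astype(np.float32))
        ev=np.linalg.eigh(np.cov(q.T)); a=ev[1][:,1]; a=a*np.sign(a[0])
        out.append((q.mean(0).round(4),np.degrees(np.arctan2(a[1],a[0])).round(1),np.round(r[1]),len(u)))
    return out
E
python3 - <<'E'
from h import *
p=capture("top")
for b in bars(p): print(b)
p2=capture("side")
print("side");[print(b) for b in bars(p2)]
for q in (p,p2):
    m=[d for d in masks_of("jig",q)][0]["region"]; w=cloud(q)
    mm=m&(abs(w[...,2]-.006)<.009); v,u=np.nonzero(mm); X=toplane(q,np.c_[u,v],.006)[:,:2]
    r=cv2.minAreaRect((X*1000).astype(np.float32)); print("plate",r)
    # white fences
    f=q["frame"].astype(int); g=(f.min(-1)>190)&m; print(g.sum())
    for d in masks_of("clamp",q)[:1]: print("clamp",np.round(d["xy"]), toplane(q,d["xy"],.05))
save(p,"jig",(240,155,335,255),6)
save(p,"rack",(440,120,530,250),4.5)
E
```

```text
(array([ 0.5071, -0.1274]), np.float64(-40.9), array([30., 92.]), 317)
(array([ 0.5049, -0.2567]), np.float64(10.6), array([92., 30.]), 324)
(array([0.5083, 0.1377]), np.float64(-44.9), array([214., 225.]), 5174)
(array([ 0.6172, -0.2485]), np.float64(-11.0), array([30., 92.]), 315)
(array([ 0.6414, -0.1087]), np.float64(-30.4), array([30., 92.]), 313)
side
(array([ 0.5035, -0.2625]), np.float64(12.0), array([99., 34.]), 399)
(array([ 0.6171, -0.2545]), np.float64(-8.8), array([37., 97.]), 362)
(array([ 0.506 , -0.1344]), np.float64(-40.6), array([41., 90.]), 362)
(array([ 0.6386, -0.1157]), np.float64(-28.2), array([42., 92.]), 311)
(array([0.5104, 0.1213]), np.float64(-57.2), array([210., 223.]), 2375)
plate ((516.042236328125, 142.31802368164062), (221.63804626464844, 233.5533905029297), 84.13880920410156)
450
clamp [282. 182.] [[0.58835351 0.15212296 0.05      ]]
plate ((517.9497680664062, 140.78292846679688), (225.78834533691406, 235.14639282226562), 84.57425689697266)
289
clamp [325. 188.] [[0.59718332 0.15355465 0.05      ]]
```

View pics/jig.png

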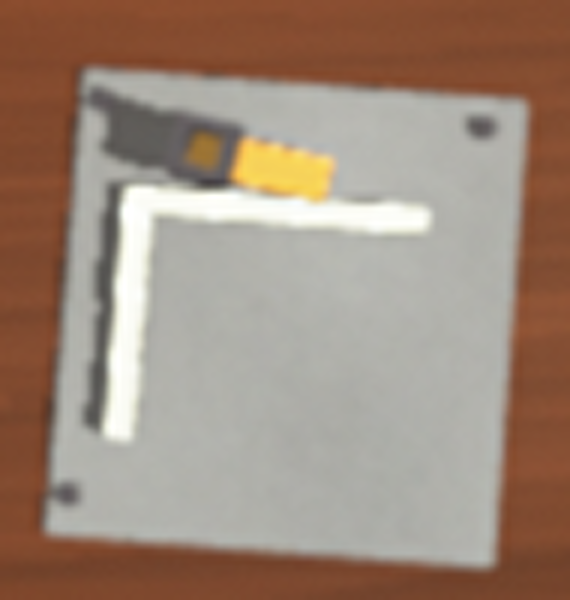

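View pics/rack.png

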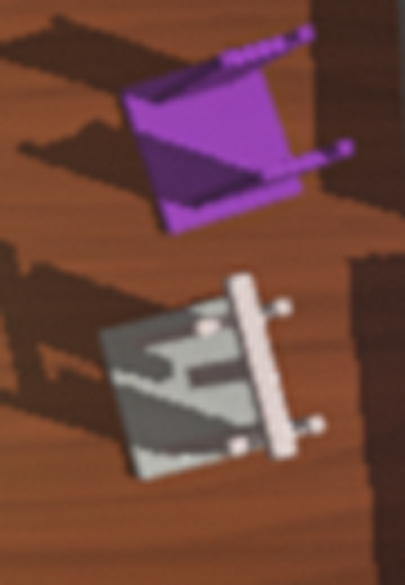

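The jig crop shows a clean plate, the fence corner at crop (153,213), and the clamp open with its tongue to the right. The rack crop shows the grey rack carrying the T-key. The purple rack above it is empty and is a decoy. Next I'll fit the jig and key precisely.

```bash
cat > fit.py <<'E'
from h import *
from scipy.optimize import least_squares
def jigfit(p):
    f=p["frame"].astype(np.uint8); hsv=cv2.cvtColor(f,cv2.COLOR_RGB2HSV).astype(np.float32)
    # edge points of plate: saturation transitions along rays across each plate edge; x0: centre x,y,yaw
    s=hsv[...,1]; R=np.array(p["R"]); t=np.array(p["t"])
    def proj(X): c=X@R.T+t; return c[:,:2]/c[:,2:]*[p["fx"],p["fy"]]+[p["cx"],p["cy"]]
    cx,cy,a=.516,.142,np.radians(-5.9)
    for it in range(6):
        ex=np.array([np.cos(a),np.sin(a)]); ey=np.array([-ex[1],ex[0]]); C=np.array([cx,cy]); rows=[];rhs=[]
        for n,tg,h,L in((ex,ey,.115,.11),(-ex,ey,.115,.11),(ey,ex,.11,.115),(-ey,ex,.11,.115)):
            for k in np.linspace(-.85,.85,40)*L:
                d=np.arange(-.012,.0121,.001); X=C+k*tg+(h+d)[:,None]*n
                uv=proj(np.c_[X,np.full(len(d),.006)]).astype(np.float32)
                v=cv2.remap(s,uv[:,:1],uv[:,1:],cv2.INTER_LINEAR).ravel()
                if v[-4:].mean()-v[:4].mean()<60: continue
                e=np.interp((v[-4:].mean()+v[:4].mean())/2,np.maximum.accumulate(v),d)
                rows.append([n[0],n[1],k*(tg@[-n[1],n[0]])*-1*-1]); rhs.append((e,n,k,tg))
        A=np.array([[n[0],n[1],k*((np.array([-tg[1],tg[0]]))@n)] for e,n,k,tg in rhs]); b=np.array([r[0] for r in rhs])
        x=np.linalg.lstsq(A,b,rcond=None)[0]; res=b-A@x; g=abs(res)<.003
        x=np.linalg.lstsq(A[g],b[g],rcond=None)[0]; cx+=x[0];cy+=x[1];a+=x[2]
    ex=np.array([np.cos(a),np.sin(a)]); ey=np.array([-ex[1],ex[0]])
    return np.array([cx,cy])+.045*ex+.070*ey, a, res.std(), g.sum()
def keyfit(p):
    m=masks_of("key_bar",p)[0]["region"]; w=cloud(p); m=m&(w[...,2]>.13)
    v,u=np.nonzero(m); X=toplane(p,np.c_[u,v],.152)[:,:2]; return cv2.minAreaRect((X*1000).astype(np.float32)), X.mean(0)
if __name__=="__main__":
    for n in ("top","side"):
        p=capture(n); c,a,s,g=jigfit(p); print(n,c.round(4),np.degrees(a),s,g)
        ex=np.array([np.cos(a),np.sin(a)]); ey=np.array([-ex[1],ex[0]]); print("socket",c+.03*ex-.028*ey)
        print("key",keyfit(p))
E
python3 fit.py
```

```text
top [0.5682 0.2082] -5.970648050400644 0.0003066269458970679 160
socket [0.59509023 0.17718544]
key (((510.376708984375, -424.1714172363281), (106.79083251953125, 19.911457061767578), 11.21859073638916), array([ 0.51079673, -0.42527159]))
side [0.5699 0.2057] -5.770313798475809 0.0010604777705481244 105
socket [0.59692811 0.17485938]
key (((509.1802978515625, -430.4520568847656), (114.54773712158203, 17.58112144470215), 11.262154579162598), array([ 0.50733285, -0.43014229]))
```

Request:
drive_tool --pt "60 22 -34 0 0 0 -0.01" --pt "60 22 -34 0 0 0 -0.01" --pt "60 22 -34 0 0 0 -0.01" --pt "60 22 -34 0 0 0 -0.01" --pt "60 22 -34 0 0 0 -0.01"

```text
time_s: 1.82
tcp_pos: [0.3053, 0.4222, 0.2197]
ee_rot: [[0.934, -0.358, 0.0], [-0.358, -0.934, 0.0], [0.0, -0.0, -1.0]]
wrist_force: [0.1, 0.1, 0.8]
gripper_width: 0.708
gripper_force: 0.0
```

Request:
drive_tool --pt "60 22 -34 0 0 0 -0.01" --pt "60 22 -34 0 0 0 -0.01" --pt "60 22 -34 0 0 0 -0.01" --pt "60 22 -34 0 0 0 -0.01" --pt "60 22 -34 0 0 0 -0.01"

```text
time_s: 2.23
tcp_pos: [0.4153, 0.2521, 0.22]
ee_rot: [[0.914, -0.405, 0.001], [-0.405, -0.914, 0.001], [0.0, -0.001, -1.0]]
wrist_force: [2.0, 0.2, -0.3]
gripper_width: 0.603
gripper_force: 0.0
```

Request:
drive_tool --pt "60 22 -34 0 0 0 -0.01" --pt "60 22 -34 0 0 0 -0.01" --pt "60 22 -34 0 0 0 -0.01" --pt "60 22 -34 0 0 0 -0.01" --pt "60 22 -34 0 0 0 -0.01"

```text
time_s: 2.65
tcp_pos: [0.5255, 0.082, 0.22]
ee_rot: [[0.893, -0.45, 0.001], [-0.45, -0.893, 0.0], [0.001, -0.001, -1.0]]
wrist_force: [0.3, 1.4, 0.3]
gripper_width: 0.6
gripper_force: 0.0
```

Request:
drive_tool --pt "60 22 -34 0 0 0 -0.01" --pt "60 22 -34 0 0 0 -0.01" --pt "60 22 -34 0 0 0 -0.01" --pt "60 22 -34 0 0 0 -0.01" --pt "60 6 -23 0 0 0 -0.015"

```text
time_s: 3.07
tcp_pos: [0.621, -0.0782, 0.2189]
ee_rot: [[0.866, -0.501, 0.001], [-0.501, -0.866, -0.001], [0.001, 0.0, -1.0]]
wrist_force: [-0.1, 0.5, 0.3]
gripper_width: 0.598
gripper_force: 0.0
```

Request:
drive_tool --pt "60 0 0 0 0 0 0"

```text
time_s: 3.15
tcp_pos: [0.6197, -0.0794, 0.2185]
ee_rot: [[0.864, -0.503, -0.001], [-0.503, -0.864, -0.001], [-0.0, 0.001, -1.0]]
wrist_force: [0.3, 1.0, -0.2]
gripper_width: 0.6
gripper_force: 0.0
```

Request:
drive_tool --pt "60 21 -29 0 0 0 0" --pt "60 0 0 -40 0 0 0" --pt "60 0 0 -40 0 0 0" --pt "60 0 0 -40 0 0 0" --pt "60 0 0 -30 0 0 0"

```text
time_s: 3.57
tcp_pos: [0.6378, -0.1036, 0.0664]
ee_rot: [[0.867, -0.499, -0.003], [-0.499, -0.867, 0.001], [-0.003, 0.001, -1.0]]
wrist_force: [-0.4, -0.8, 0.1]
gripper_width: 0.598
gripper_force: 0.0
```

Run:
```python
from h import *
s=sense(); print(s["tcp_pos"])
p=capture("top"); p2=capture("side"); [print(b) for b in bars(p)]
f=np.hstack([cv2.resize(q["frame"][b[1]:b[3],b[0]:b[2]],(400,400),interpolation=cv2.INTER_CUBIC) for q,b in((p,(330,120,410,200)),(p2,(335,190,435,290)))])
cv2.imwrite("pics/a1.png",f[:,:,::-1])
```

```text
[ 0.63776461 -0.10360439  0.06640212]
(array([ 0.5072, -0.1277]), np.float64(-40.8), array([30., 91.]), 315)
(array([ 0.5051, -0.2567]), np.float64(10.4), array([92., 30.]), 322)
(array([0.493 , 0.1834]), np.float64(-0.2), array([133., 203.]), 2480)
(array([0.618 , 0.1627]), np.float64(74.5), array([124.,  25.]), 232)
(array([ 0.617 , -0.2486]), np.float64(-11.0), array([30., 92.]), 318)
```

View pics/a1.png

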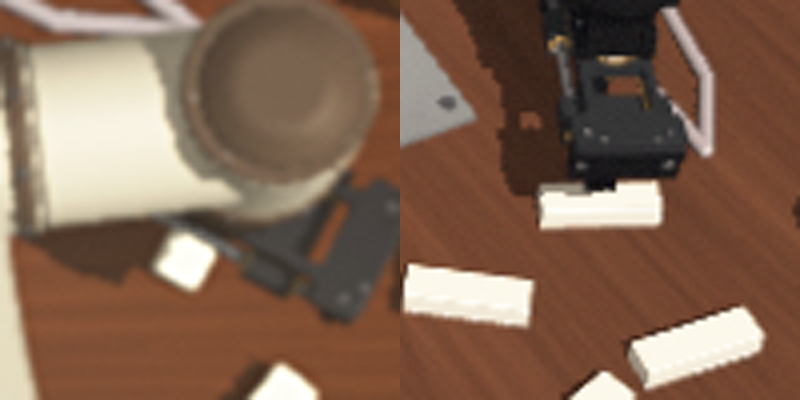

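The gripper is above the bar and aligned with it in both crops, so I'll go down, close and lift.

Request:
drive_tool --pt "60 2 -3 -25 0 0 0" --pt "60 0 0 -16 0 0 0" --pt "60 0 0 0 0 0 0" --pt "10 0 0 0 0 0 0" --pt "10 0 0 0 0 0 0"

```text
time_s: 4.08
tcp_pos: [0.6435, -0.1069, 0.0313]
ee_rot: [[0.867, -0.497, 0.004], [-0.497, -0.867, -0.0], [0.004, -0.002, -1.0]]
wrist_force: [0.2, 0.5, -0.5]
gripper_width: 0.521
gripper_force: 0.0
```

Request:
drive_tool --pt "10 0 0 0 0 0 0" --pt "10 0 0 0 0 0 0" --pt "10 0 0 0 0 0 0" --pt "10 0 0 40 0 0 0" --pt "10 0 0 40 0 0 0"

```text
time_s: 4.5
tcp_pos: [0.6396, -0.1072, 0.107]
ee_rot: [[0.867, -0.499, -0.007], [-0.499, -0.867, -0.0], [-0.006, 0.004, -1.0]]
wrist_force: [1.7, 0.3, 0.8]
gripper_width: 0.161
gripper_force: 0.0
```

The fingers were still closing when I lifted. I'll check where the bar is now.

Request:
drive_tool --pt "50 0 0 0 0 0 0" --pt "50 0 0 0 0 0 0" --pt "50 0 0 0 0 0 0" --pt "50 0 0 0 0 0 0" --pt "50 0 0 0 0 0 0"

```text
time_s: 4.92
tcp_pos: [0.6407, -0.1071, 0.1071]
ee_rot: [[0.867, -0.499, -0.003], [-0.499, -0.867, -0.0], [-0.002, 0.001, -1.0]]
wrist_force: [-0.9, -0.4, -0.5]
gripper_width: 0.443
gripper_force: 0.0
```

Run:
```python
from h import *
s=sense(); print(s["tcp_pos"],s["gripper_width"])
p=capture("top"); p2=capture("side"); [print(b) for b in bars(p2)]
f=np.hstack([cv2.resize(q["frame"][b[1]:b[3],b[0]:b[2]],(400,400),interpolation=cv2.INTER_CUBIC) for q,b in((p,(330,120,410,200)),(p2,(335,190,435,290)))])
cv2.imwrite("pics/a2.png",f[:,:,::-1])
```

```text
[ 0.6407251  -0.1071439   0.10710466] 0.443127916789352
(array([ 0.5036, -0.2625]), np.float64(11.9), array([98., 34.]), 394)
(array([ 0.6171, -0.2545]), np.float64(-8.9), array([37., 97.]), 361)
(array([ 0.5059, -0.1344]), np.float64(-40.7), array([41., 90.]), 362)
(array([ 0.6383, -0.1157]), np.float64(-27.4), array([42., 92.]), 311)
(array([0.5304, 0.1429]), np.float64(-47.5), array([195., 222.]), 1130)
```

View pics/a2.png

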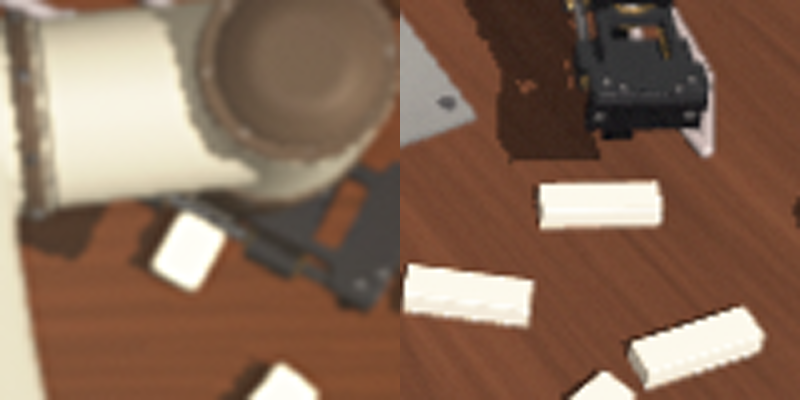

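The bar is untouched. I'll go down again and allow more closing time.

Request:
drive_tool --pt "50 0 -1 -40 0 0 0" --pt "50 0 0 -30 0 0 0" --pt "50 0 0 -15 0 0 0" --pt "50 0 0 0 0 0 0" --pt "10 0 0 0 0 0 0"

```text
time_s: 5.43
tcp_pos: [0.6412, -0.1083, 0.0224]
ee_rot: [[0.867, -0.498, -0.003], [-0.498, -0.867, -0.001], [-0.002, 0.002, -1.0]]
wrist_force: [0.8, -0.1, 1.1]
gripper_width: 0.473
gripper_force: 0.0
```

Request:
drive_tool --pt "10 0 0 0 0 0 0" --pt "10 0 0 0 0 0 0" --pt "10 0 0 0 0 0 0" --pt "10 0 0 0 0 0 0" --pt "10 0 0 0 0 0 0"

```text
time_s: 5.85
tcp_pos: [0.6421, -0.1081, 0.0245]
ee_rot: [[0.867, -0.498, 0.002], [-0.498, -0.867, 0.0], [0.001, -0.001, -1.0]]
wrist_force: [-0.5, -0.6, 0.0]
gripper_width: 0.151
gripper_force: 0.0
```

Request:
drive_tool --pt "10 0 0 0 0 0 0" --pt "10 0 0 40 0 0 0" --pt "10 0 0 40 0 0 0" --pt "10 0 0 0 0 0 0" --pt "10 0 0 0 0 0 0"

```text
time_s: 6.27
tcp_pos: [0.6438, -0.108, 0.1072]
ee_rot: [[0.867, -0.498, 0.007], [-0.498, -0.867, 0.0], [0.006, -0.004, -1.0]]
wrist_force: [0.2, -0.4, -1.3]
gripper_width: 0.1
gripper_force: 0.0
```

Run:
```python
from h import *
s=sense(); T=s["tcp_pos"]; print(T,s["gripper_width"])
def proj(p,X): c=np.array(p["R"])@X+p["t"]; return c[:2]/c[2]*[p["fx"],p["fy"]]+[p["cx"],p["cy"]]
p=capture("top"); p2=capture("side")
[print(b) for b in bars(p2)]
F=[]
for q,b in((p,(320,110,420,210)),(p2,(335,180,435,280))):
    f=q["frame"].copy(); f=cv2.resize(f[b[1]:b[3],b[0]:b[2]],(400,400),interpolation=cv2.INTER_CUBIC)
    for X,c in((T+[0,0,-.019],(255,0,0)),(T,(0,255,0)),(np.array([.6414,-.1087,.02]),(0,0,255))):
        u=(proj(q,X)-b[:2])*4; cv2.circle(f,(int(u[0]),int(u[1])),4,c,-1); print(u)
    F.append(f)
cv2.imwrite("pics/a3.png",np.hstack(F)[:,:,::-1])
```

```text
[ 0.64378145 -0.10804333  0.10721279] 0.09990140489384906
(array([ 0.5035, -0.2624]), np.float64(12.0), array([99., 34.]), 394)
(array([ 0.6171, -0.2546]), np.float64(-8.8), array([37., 97.]), 363)
(array([ 0.5061, -0.1343]), np.float64(-40.9), array([41., 89.]), 359)
(array([ 0.6387, -0.1156]), np.float64(-27.9), array([42., 93.]), 310)
(array([0.5305, 0.1437]), np.float64(-46.9), array([206., 222.]), 1110)
[213.49107275 190.7903082 ]
[215.89731377 186.83573389]
[206.38014971 207.33644663]
[206.40379737 170.86238355]
[209.34273149 152.47945502]
[194.40267519 235.38510758]
```

View pics/a3.png

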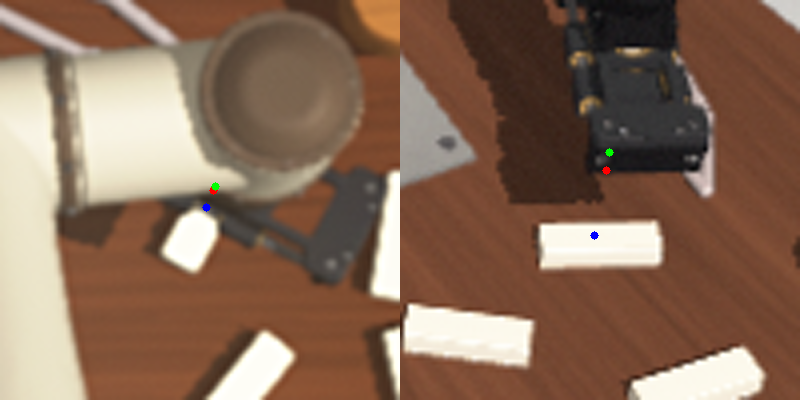

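The bar is still in place even though the gripper closed at its location. I'll go down open, stop there and look.

Request:
drive_tool --pt "60 0 0 0 0 0 0" --pt "60 0 0 0 0 0 0" --pt "60 0 0 0 0 0 0" --pt "60 0 0 0 0 0 0" --pt "60 0 0 0 0 0 0"

```text
time_s: 6.78
tcp_pos: [0.6415, -0.1081, 0.1029]
ee_rot: [[0.867, -0.498, -0.001], [-0.498, -0.867, -0.0], [-0.001, 0.001, -1.0]]
wrist_force: [0.4, 0.9, -0.2]
gripper_width: 0.389
gripper_force: 0.0
```

Request:
drive_tool --pt "60 0 0 -35 0 0 0" --pt "60 0 0 -30 0 0 0" --pt "60 0 0 -17 0 0 0" --pt "60 0 0 0 0 0 0" --pt "60 0 0 0 0 0 0"

```text
time_s: 7.2
tcp_pos: [0.6413, -0.1083, 0.0208]
ee_rot: [[0.867, -0.498, -0.002], [-0.498, -0.867, -0.001], [-0.002, 0.002, -1.0]]
wrist_force: [0.3, 0.5, 0.6]
gripper_width: 0.595
gripper_force: 0.0
```

Run:
```python
from h import *
s=sense(); T=s["tcp_pos"]; R=s["ee_rot"]; print(T,s["gripper_width"],s["wrist_force"])
def proj(p,X): c=np.array(p["R"])@X+p["t"]; return c[:2]/c[2]*[p["fx"],p["fy"]]+[p["cx"],p["cy"]]
p2=capture("side")
F=[]
for q,b in((p2,(335,180,435,280)),):
    f=q["frame"].copy(); f=cv2.resize(f[b[1]:b[3],b[0]:b[2]],(600,600),interpolation=cv2.INTER_CUBIC)
    for X,c in((T+R@[0,.026,.019],(255,0,0)),(T+R@[0,-.026,.019],(255,0,0)),(T,(0,255,0)),(np.array([.6414,-.1087,.02]),(0,0,255))):
        u=(proj(q,X)-b[:2])*6; cv2.circle(f,(int(u[0]),int(u[1])),4,c,-1)
    F.append(f)
cv2.imwrite("pics/a4.png",np.hstack(F)[:,:,::-1])
```

```text
[ 0.64133188 -0.10827106  0.02077378] 0.5945808644903869 [0.29253484 0.54263762 0.5586975 ]
```

View pics/a4.png

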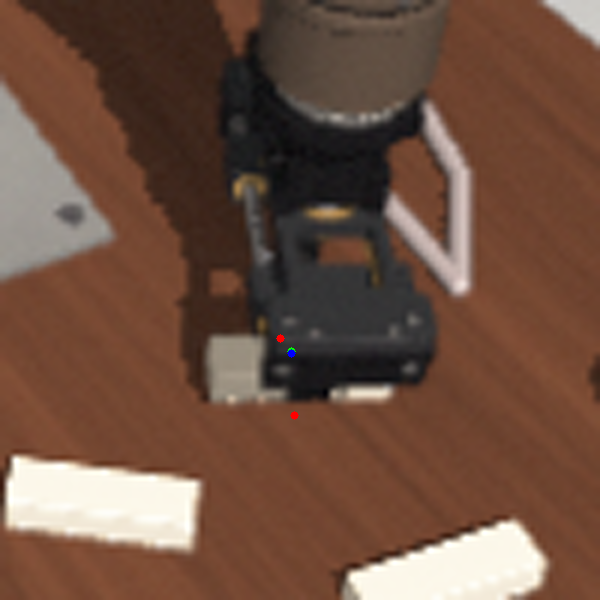

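Request:
drive_tool --pt "0 0 0 0 0 0 0" --pt "0 0 0 0 0 0 0" --pt "0 0 0 0 0 0 0" --pt "0 0 0 0 0 0 0"

```text
time_s: 7.58
tcp_pos: [0.6422, -0.1081, 0.0227]
ee_rot: [[0.867, -0.498, 0.002], [-0.498, -0.867, 0.0], [0.002, -0.001, -1.0]]
wrist_force: [-0.5, 0.2, -0.4]
gripper_width: 0.383
gripper_force: 0.0
```

Request:
drive_tool --pt "0 0 0 0 0 0 0"

```text
time_s: 7.67
tcp_pos: [0.642, -0.1081, 0.0223]
ee_rot: [[0.867, -0.498, 0.001], [-0.498, -0.867, 0.0], [0.001, -0.001, -1.0]]
wrist_force: [-0.0, 0.9, 0.7]
gripper_width: 0.307
gripper_force: 0.0
```

Request:
drive_tool --pt "0 0 0 0 0 0 0" --pt "0 0 0 0 0 0 0" --pt "0 0 0 0 0 0 0"

```text
time_s: 7.92
tcp_pos: [0.6416, -0.1081, 0.0216]
ee_rot: [[0.867, -0.498, -0.0], [-0.498, -0.867, 0.0], [-0.0, 0.0, -1.0]]
wrist_force: [0.6, -0.9, -0.6]
gripper_width: 0.078
gripper_force: 0.0
```

Request:
drive_tool --pt "0 0 0 0 0 0 0" --pt "0 0 0 0 0 0 0" --pt "0 0 0 0 0 0 0"

```text
time_s: 8.17
tcp_pos: [0.6417, -0.1081, 0.0215]
ee_rot: [[0.867, -0.498, -0.0], [-0.498, -0.867, -0.0], [-0.0, 0.0, -1.0]]
wrist_force: [0.0, -0.8, 0.1]
gripper_width: 0.005
gripper_force: 0.0
```

Run:
```python
from h import *
s=sense(); print(s["tcp_pos"],s["gripper_width"],s["gripper_force"])
p=capture("side"); [print(b) for b in bars(p)]
save(p,"a5",(335,180,435,280),5)
```

```text
[ 0.64168194 -0.10811396  0.02150246] 0.004689502611568319 0.0
(array([ 0.5032, -0.2625]), np.float64(12.0), array([99., 34.]), 391)
(array([ 0.617 , -0.2546]), np.float64(-8.7), array([37., 97.]), 363)
(array([ 0.506 , -0.1344]), np.float64(-40.5), array([41., 89.]), 362)
(array([0.5543, 0.154 ]), np.float64(-58.1), array([120., 220.]), 542)
```

View pics/a5.png

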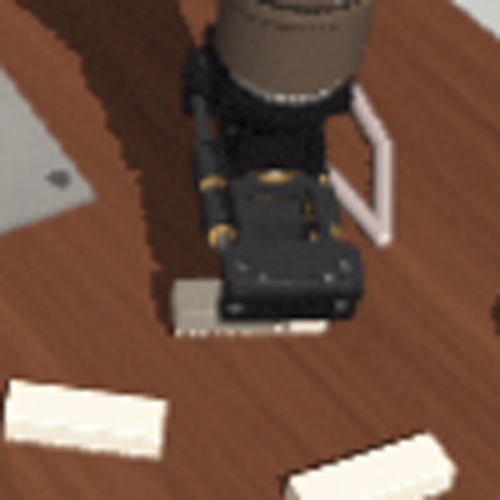

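Run:
```python
from h import *
s=sense(); T=s["tcp_pos"]; R=s["ee_rot"]
p=capture("side"); w=cloud(p); f=p["frame"].astype(int)
q=(w-T)@R  # tool coords
m=(f.max(-1)<110)&(np.abs(q[...,0])<.08)&(np.abs(q[...,1])<.15)&(w[...,2]>.012)&(q[...,2]>-.2)
Q=q[m]; print(len(Q)); 
h,e=np.histogram(Q[:,2],np.arange(-.2,.04,.01)); print(list(zip(e.round(3),h)))
lo=Q[Q[:,2]>-.075]; print(np.percentile(lo,[1,25,50,75,99],axis=0).round(3))
v,u=np.nonzero(m&(q[...,2]>-.075)); 
for i in range(0,len(v),25): print(u[i],v[i],q[v[i],u[i]].round(3),f[v[i],u[i]])
```

```text
1364
[(np.float64(-0.2), np.int64(14)), (np.float64(-0.19), np.int64(112)), (np.float64(-0.18), np.int64(64)), (np.float64(-0.17), np.int64(22)), (np.float64(-0.16), np.int64(24)), (np.float64(-0.15), np.int64(52)), (np.float64(-0.14), np.int64(49)), (np.float64(-0.13), np.int64(63)), (np.float64(-0.12), np.int64(448)), (np.float64(-0.11), np.int64(95)), (np.float64(-0.1), np.int64(246)), (np.float64(-0.09), np.int64(123)), (np.float64(-0.08), np.int64(49)), (np.float64(-0.07), np.int64(0)), (np.float64(-0.06), np.int64(0)), (np.float64(-0.05), np.int64(0)), (np.float64(-0.04), np.int64(0)), (np.float64(-0.03), np.int64(0)), (np.float64(-0.02), np.int64(0)), (np.float64(-0.01), np.int64(0)), (np.float64(0.0), np.int64(3)), (np.float64(0.01), np.int64(0)), (np.float64(0.02), np.int64(0))]
[[-0.041 -0.083 -0.075]
 [-0.032 -0.014 -0.074]
 [-0.026  0.083 -0.073]
 [ 0.006  0.085 -0.072]
 [ 0.036  0.128  0.008]]
371 202 [-0.035 -0.083 -0.074] [46 32 26]
```

The body edge sits about 22 mm higher than described, so the fingertips may be closing above the bar. I'll find contact gently with the closed fingers on the bar's top.

Request:
drive_tool --pt "0 0 0 -1 0 0 0" --pt "0 0 0 0 0 0 0"

```text
time_s: 8.43
tcp_pos: [0.6415, -0.1081, 0.0203]
ee_rot: [[0.867, -0.498, -0.0], [-0.498, -0.867, 0.0], [-0.0, 0.0, -1.0]]
wrist_force: [0.1, -1.0, -0.8]
gripper_width: 0.004
gripper_force: 0.0
```

Request:
drive_tool --pt "0 0 0 -1 0 0 0" --pt "0 0 0 0 0 0 0"

```text
time_s: 8.6
tcp_pos: [0.6415, -0.1081, 0.0193]
ee_rot: [[0.867, -0.498, -0.0], [-0.498, -0.867, 0.0], [-0.0, 0.0, -1.0]]
wrist_force: [-0.3, 0.3, -0.1]
gripper_width: 0.006
gripper_force: 0.0
```

Request:
drive_tool --pt "0 0 0 -1 0 0 0" --pt "0 0 0 0 0 0 0"

```text
time_s: 8.77
tcp_pos: [0.6416, -0.1081, 0.0183]
ee_rot: [[0.867, -0.498, -0.0], [-0.498, -0.867, 0.0], [-0.0, 0.0, -1.0]]
wrist_force: [-0.9, -0.1, -0.9]
gripper_width: 0.004
gripper_force: 0.0
```

Request:
drive_tool --pt "0 0 0 -1 0 0 0" --pt "0 0 0 0 0 0 0"

```text
time_s: 8.93
tcp_pos: [0.6417, -0.1081, 0.0176]
ee_rot: [[0.867, -0.498, 0.0], [-0.498, -0.867, -0.0], [0.0, -0.0, -1.0]]
wrist_force: [0.6, 0.2, -0.3]
gripper_width: 0.009
gripper_force: 0.0
```

Request:
drive_tool --pt "0 0 0 -1.5 0 0 0" --pt "0 0 0 0 0 0 0"

```text
time_s: 9.1
tcp_pos: [0.6418, -0.1081, 0.0175]
ee_rot: [[0.867, -0.498, 0.0], [-0.498, -0.867, -0.0], [0.0, 0.0, -1.0]]
wrist_force: [-2.0, 0.5, 6.6]
gripper_width: 0.002
gripper_force: 3.3
```

Request:
drive_tool --pt "0 0 0 -1.5 0 0 0" --pt "0 0 0 0 0 0 0"

```text
time_s: 9.27
tcp_pos: [0.6419, -0.1082, 0.0174]
ee_rot: [[0.867, -0.498, 0.001], [-0.498, -0.867, -0.001], [0.001, 0.0, -1.0]]
wrist_force: [-4.7, 2.6, 13.0]
gripper_width: 0.006
gripper_force: 6.5
```

Request:
drive_tool --pt "0 0 0 -1.5 0 0 0" --pt "0 0 0 0 0 0 0"

```text
time_s: 9.43
tcp_pos: [0.6419, -0.1081, 0.0174]
ee_rot: [[0.868, -0.497, 0.001], [-0.497, -0.868, -0.001], [0.001, 0.001, -1.0]]
wrist_force: [-7.1, 1.7, 18.9]
gripper_width: 0.004
gripper_force: 9.6
```

Contact is at TCP z = 17.4 mm, which fits fingertips about 21–22 mm higher than nominal, on the bar's top. To check this, I'll rise, open and go lower with the bar between the fingers.

Request:
drive_tool --pt "60 0 0 12 0 0 0" --pt "60 0 0 0 0 0 0" --pt "60 0 0 0 0 0 0" --pt "60 0 0 0 0 0 0" --pt "60 0 0 0 0 0 0"

```text
time_s: 9.85
tcp_pos: [0.6412, -0.1082, 0.024]
ee_rot: [[0.867, -0.499, -0.002], [-0.499, -0.867, 0.0], [-0.001, 0.001, -1.0]]
wrist_force: [-0.3, 0.2, -0.5]
gripper_width: 0.296
gripper_force: 0.0
```

Request:
drive_tool --pt "60 0 0 0 0 0 0" --pt "60 0 0 0 0 0 0" --pt "60 0 0 0 0 0 0" --pt "60 0 0 -8 0 0 0" --pt "60 0 0 -4 0 0 0"

```text
time_s: 10.27
tcp_pos: [0.6413, -0.1081, 0.0121]
ee_rot: [[0.867, -0.499, -0.001], [-0.499, -0.867, 0.0], [-0.001, 0.0, -1.0]]
wrist_force: [-0.9, -0.2, -0.1]
gripper_width: 0.586
gripper_force: 0.0
```

Request:
drive_tool --pt "60 0 0 -3 0 0 0" --pt "60 0 0 0 0 0 0"

```text
time_s: 10.43
tcp_pos: [0.6408, -0.1081, 0.0087]
ee_rot: [[0.867, -0.499, -0.002], [-0.499, -0.867, 0.0], [-0.002, 0.001, -1.0]]
wrist_force: [-0.3, -0.6, 0.2]
gripper_width: 0.602
gripper_force: 0.0
```

Request:
drive_tool --pt "60 0 0 -2 0 0 0" --pt "60 0 0 0 0 0 0"

```text
time_s: 10.6
tcp_pos: [0.6415, -0.1081, 0.0077]
ee_rot: [[0.867, -0.498, -0.001], [-0.498, -0.867, -0.0], [-0.0, 0.0, -1.0]]
wrist_force: [-0.6, -0.1, -0.0]
gripper_width: 0.6
gripper_force: 0.0
```

Confirmed: the fingertips are about 21.5 mm higher than the nominal TCP geometry says. I'll go 4 mm lower and grip.

Request:
drive_tool --pt "60 0 0 -4 0 0 0" --pt "10 0 0 0 0 0 0" --pt "10 0 0 0 0 0 0" --pt "10 0 0 0 0 0 0" --pt "10 0 0 0 0 0 0"

```text
time_s: 11.02
tcp_pos: [0.6418, -0.1081, 0.0042]
ee_rot: [[0.867, -0.498, 0.0], [-0.498, -0.867, -0.0], [0.0, -0.0, -1.0]]
wrist_force: [-0.1, -1.1, -0.3]
gripper_width: 0.381
gripper_force: 0.0
```

Request:
drive_tool --pt "10 0 0 0 0 0 0" --pt "10 0 0 0 0 0 0" --pt "10 0 0 0 0 0 0" --pt "10 0 0 0 0 0 0"

```text
time_s: 11.35
tcp_pos: [0.6418, -0.1081, 0.0042]
ee_rot: [[0.867, -0.498, 0.0], [-0.498, -0.867, -0.0], [0.0, -0.0, -1.0]]
wrist_force: [0.4, 0.5, 0.3]
gripper_width: 0.318
gripper_force: 30.0
```

Request:
drive_tool --pt "10 0 0 35 0 0 0" --pt "10 0 0 35 0 0 0" --pt "10 0 0 25 0 0 0" --pt "10 0 0 0 0 0 0" --pt "10 0 0 0 0 0 0"

```text
time_s: 11.77
tcp_pos: [0.6425, -0.1079, 0.1009]
ee_rot: [[0.867, -0.499, 0.004], [-0.499, -0.867, 0.001], [0.003, -0.002, -1.0]]
wrist_force: [-0.3, 0.1, -2.4]
gripper_width: 0.318
gripper_force: 30.0
```

Run:
```python
from h import *
s=sense(); T=s["tcp_pos"]; R=s["ee_rot"]; print(T,s["gripper_width"],s["gripper_force"])
p=capture("side"); w=cloud(p); f=p["frame"].astype(int); q=(w-T)@R
m=(f.min(-1)>130)&(np.abs(q[...,0])<.08)&(np.abs(q[...,1])<.06)&(abs(q[...,2])<.06); Q=q[m]; print(m.sum(),np.percentile(Q,[2,25,50,75,98],axis=0).round(3))
```

```text
[ 0.64249103 -0.10794397  0.10086904] 0.31819118432573634 29.969319999217987
33 [[-0.039 -0.009 -0.018]
 [-0.033  0.009 -0.016]
 [-0.027  0.011 -0.013]
 [-0.024  0.013 -0.004]
 [-0.021  0.015  0.001]]
```

Request:
drive_tool --pt "10 -14 28.5 0 0 0 0.042" --pt "10 -14 28.5 0 0 0 0.042" --pt "10 -14 28.5 0 0 0 0.042" --pt "10 -14 28.5 0 0 0 0.042" --pt "10 -14 28.5 0 0 0 0.042"

```text
time_s: 12.23
tcp_pos: [0.5694, 0.0351, 0.0969]
ee_rot: [[0.952, -0.306, -0.004], [-0.306, -0.952, -0.001], [-0.004, 0.002, -1.0]]
wrist_force: [0.4, 0.0, -0.5]
gripper_width: 0.321
gripper_force: 30.0
```

Request:
drive_tool --pt "10 -14 28.5 0 0 0 0.042" --pt "10 -14 28.5 0 0 0 0.042" --pt "10 -14 28.5 0 0 0 0.042" --pt "10 -14 28.5 0 0 0 0.042" --pt "10 -12 28.5 0 0 0 0.042"

```text
time_s: 12.65
tcp_pos: [0.5012, 0.1773, 0.0971]
ee_rot: [[0.995, -0.1, -0.004], [-0.1, -0.995, -0.002], [-0.004, 0.003, -1.0]]
wrist_force: [1.1, -0.9, -1.3]
gripper_width: 0.318
gripper_force: 30.0
```

Request:
drive_tool --pt "10 0 0 -30 0 0 0" --pt "10 0 0 -20 0 0 0" --pt "10 0 0 0 0 0 0" --pt "10 0 0 0 0 0 0"

```text
time_s: 12.98
tcp_pos: [0.5022, 0.1759, 0.0471]
ee_rot: [[0.995, -0.101, -0.005], [-0.101, -0.995, -0.003], [-0.004, 0.004, -1.0]]
wrist_force: [-0.6, -0.4, 1.0]
gripper_width: 0.322
gripper_force: 30.0
```

Run:
```python
from h import *
s=sense(); T=s["tcp_pos"]; R=s["ee_rot"]; print(T,R[:2,0],s["gripper_width"],s["gripper_force"])
p=capture("side"); save(p,"b1",(250,150,370,250),6)
```

```text
[0.50218041 0.17588943 0.04711255] [ 0.99483757 -0.10139441] 0.32168611676734005 29.969489872455597
```

View pics/b1.png

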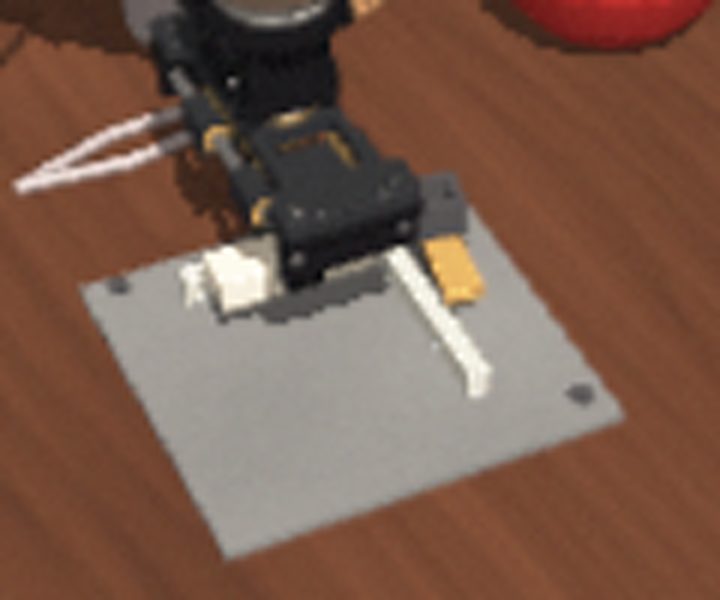

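Request:
drive_tool --pt "10 0 0 -20 0 0 0" --pt "10 0 0 -12 0 0 0" --pt "10 0 0 -3 0 0 0" --pt "10 0 0 0 0 0 0"

```text
time_s: 13.37
tcp_pos: [0.5039, 0.1765, 0.0142]
ee_rot: [[0.995, -0.102, -0.0], [-0.102, -0.995, -0.0], [-0.0, 0.0, -1.0]]
wrist_force: [0.9, 0.4, -0.8]
gripper_width: 0.321
gripper_force: 30.0
```

Request:
drive_tool --pt "10 5 -0.5 0 0 0 0" --pt "10 5 -0.5 0 0 0 0" --pt "10 4 -0.4 0 0 0 0" --pt "10 2 -0.2 0 0 0 0" --pt "10 0 0 0 0 0 0"

```text
time_s: 13.78
tcp_pos: [0.5191, 0.175, 0.0142]
ee_rot: [[0.995, -0.102, -0.002], [-0.102, -0.995, -0.0], [-0.002, 0.001, -1.0]]
wrist_force: [-3.6, 0.5, 0.9]
gripper_width: 0.318
gripper_force: 30.0
```

Request:
drive_tool --pt "10 2 -0.2 0 0 0 0" --pt "10 0 0 0 0 0 0"

```text
time_s: 13.95
tcp_pos: [0.5191, 0.1746, 0.0139]
ee_rot: [[0.995, -0.102, -0.005], [-0.102, -0.995, -0.002], [-0.005, 0.002, -1.0]]
wrist_force: [-8.6, 3.6, 2.3]
gripper_width: 0.319
gripper_force: 30.0
```

Request:
drive_tool --pt "10 2 -0.2 0 0 0 0" --pt "10 0 0 0 0 0 0"

```text
time_s: 14.12
tcp_pos: [0.5191, 0.1744, 0.0136]
ee_rot: [[0.995, -0.103, -0.009], [-0.103, -0.995, -0.002], [-0.009, 0.003, -1.0]]
wrist_force: [-14.2, 6.8, 5.8]
gripper_width: 0.314
gripper_force: 30.0
```

The bar is at the back fence with about 14 N on it. I'll relax, set it down, release, and go round to push it sideways with closed fingers.

Request:
drive_tool --pt "10 -3 0.3 0 0 0 0" --pt "10 0 0 -2.5 0 0 0" --pt "10 0 0 0 0 0 0" --pt "42 0 0 0 0 0 0" --pt "42 0 0 0 0 0 0"

```text
time_s: 14.53
tcp_pos: [0.522, 0.1757, 0.0121]
ee_rot: [[0.995, -0.101, 0.003], [-0.101, -0.995, 0.001], [0.003, -0.001, -1.0]]
wrist_force: [0.1, 0.2, -0.1]
gripper_width: 0.382
gripper_force: 0.0
```

Request:
drive_tool --pt "42 0 0 0 0 0 0" --pt "42 0 0 20 0 0 0" --pt "42 0 0 25 0 0 0" --pt "0 -2 -18 0 0 0 0" --pt "0 -1.8 -18 0 0 0 0"

```text
time_s: 14.95
tcp_pos: [0.519, 0.1402, 0.0586]
ee_rot: [[0.995, -0.1, 0.005], [-0.1, -0.995, 0.003], [0.005, -0.003, -1.0]]
wrist_force: [0.2, -0.7, -0.6]
gripper_width: 0.341
gripper_force: 0.0
```

Request:
drive_tool --pt "0 0 0 0 0 0 0" --pt "0 0 0 0 0 0 0" --pt "0 0 0 0 0 0 0" --pt "0 0 0 -20 0 0 0" --pt "0 0 0 0 0 0 0"

```text
time_s: 15.37
tcp_pos: [0.5155, 0.139, 0.0342]
ee_rot: [[0.995, -0.102, -0.004], [-0.102, -0.995, -0.002], [-0.004, 0.002, -1.0]]
wrist_force: [-0.5, -1.0, -0.6]
gripper_width: 0.024
gripper_force: 0.0
```

```bash
cat >> h.py <<'E'
C=np.array([.5685,.2078]); A=np.radians(-5.93); EX=np.array([np.cos(A),np.sin(A)]); EY=np.array([-EX[1],EX[0]])
def jig(x): d=np.asarray(x)[...,:2]-C; return (np.stack([d@EX,d@EY],-1)*1000).round(1)
def wld(x,y): return (C+x*EX/1000+y*EY/1000).round(4)
E
python3 - <<'E'
from h import *
s=sense(); print(s["tcp_pos"],jig(s["tcp_pos"]),s["gripper_width"],s["wrist_force"])
E
```

```text
[0.51547625 0.13898576 0.03417222] [-45.6 -73.9] 0.02402899946478156 [-0.48659383 -1.04378007 -0.64537412]
```

Request:
drive_tool --pt "0 0 0 -18 0 0 0" --pt "0 0 0 -7 0 0 0" --pt "0 0 0 0 0 0 0" --pt "0 0.8 8 0 0 0 0" --pt "0 0.8 8 0 0 0 0"

```text
time_s: 15.78
tcp_pos: [0.519, 0.1558, 0.0122]
ee_rot: [[0.995, -0.102, 0.001], [-0.102, -0.995, 0.0], [0.001, -0.0, -1.0]]
wrist_force: [0.2, -0.6, 0.5]
gripper_width: 0.009
gripper_force: 0.2
```

Request:
drive_tool --pt "0 0.6 6 0 0 0 0" --pt "0 0.4 4 0 0 0 0" --pt "0 0.3 3 0 0 0 0" --pt "0 0 0 0 0 0 0"

```text
time_s: 16.12
tcp_pos: [0.5202, 0.1692, 0.012]
ee_rot: [[0.995, -0.101, 0.001], [-0.101, -0.995, 0.001], [0.001, -0.001, -1.0]]
wrist_force: [0.2, 0.4, 0.3]
gripper_width: 0.005
gripper_force: 0.0
```

Request:
drive_tool --pt "0 0.2 2 0 0 0 0" --pt "0 0 0 0 0 0 0"

```text
time_s: 16.28
tcp_pos: [0.5201, 0.1704, 0.0117]
ee_rot: [[0.995, -0.102, 0.0], [-0.102, -0.995, 0.0], [0.0, -0.0, -1.0]]
wrist_force: [-0.0, 0.4, -0.1]
gripper_width: 0.006
gripper_force: 0.0
```

Request:
drive_tool --pt "0 0.2 2 0 0 0 0" --pt "0 0 0 0 0 0 0"

```text
time_s: 16.45
tcp_pos: [0.5201, 0.1722, 0.0116]
ee_rot: [[0.995, -0.102, -0.0], [-0.102, -0.995, -0.0], [-0.0, 0.0, -1.0]]
wrist_force: [-0.6, -0.5, 0.3]
gripper_width: 0.004
gripper_force: 0.1
```

Request:
drive_tool --pt "0 0.2 2 0 0 0 0" --pt "0 0 0 0 0 0 0"

```text
time_s: 16.62
tcp_pos: [0.5204, 0.1743, 0.0115]
ee_rot: [[0.995, -0.102, -0.0], [-0.102, -0.995, 0.0], [-0.0, -0.0, -1.0]]
wrist_force: [0.1, 0.0, 0.9]
gripper_width: 0.001
gripper_force: 0.2
```

Request:
drive_tool --pt "0 0.2 2 0 0 0 0" --pt "0 0 0 0 0 0 0"

```text
time_s: 16.78
tcp_pos: [0.5203, 0.1753, 0.0115]
ee_rot: [[0.995, -0.102, -0.001], [-0.102, -0.995, -0.002], [-0.001, 0.002, -1.0]]
wrist_force: [1.1, -5.1, 1.2]
gripper_width: 0.009
gripper_force: 2.1
```

Run:
```python
from h import *
s=sense(); print(s["tcp_pos"],jig(s["tcp_pos"]),s["gripper_width"],s["wrist_force"])
p=capture("side"); save(p,"b2",(250,150,370,250),6)
```

```text
[0.52029687 0.17526628 0.01149319] [-44.6 -37.3] 0.008563377401903279 [ 1.07561767 -5.05969724  1.2188278 ]
```

View pics/b2.png

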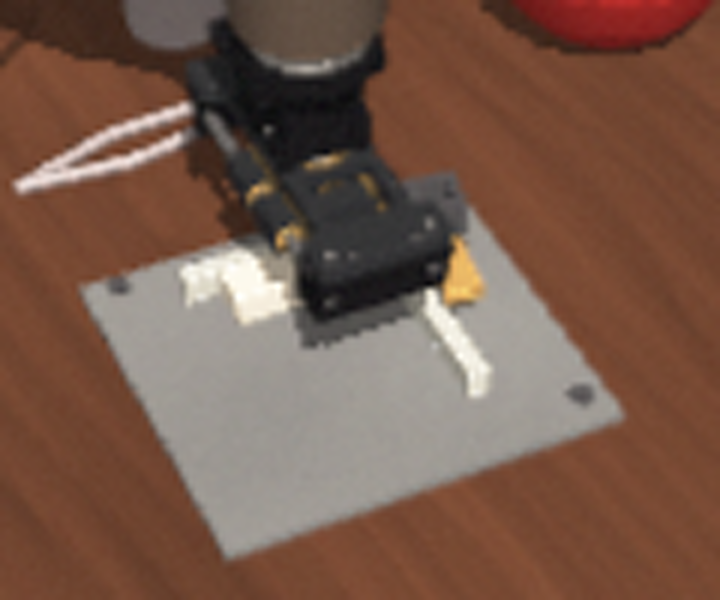

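Request:
drive_tool --pt "0 0.2 2 0 0 0 0" --pt "0 0 0 0 0 0 0" --pt "0 -0.7 -7 0 0 0 0" --pt "50 0 0 40 0 0 0" --pt "50 0 0 40 0 0 0"

```text
time_s: 17.25
tcp_pos: [0.5184, 0.1702, 0.0899]
ee_rot: [[0.995, -0.102, -0.006], [-0.102, -0.995, -0.003], [-0.005, 0.003, -1.0]]
wrist_force: [1.6, 1.2, 1.1]
gripper_width: 0.088
gripper_force: 0.0
```

Request:
drive_tool --pt "50 -1 -30 0 0 0 -0.061" --pt "50 -1 -30 0 0 0 -0.061" --pt "50 -1 -30 0 0 0 -0.061" --pt "50 -1 -30 0 0 0 -0.061" --pt "50 -1 -30 0 0 0 -0.061"

```text
time_s: 17.67
tcp_pos: [0.5152, 0.0206, 0.0918]
ee_rot: [[0.917, -0.398, 0.002], [-0.398, -0.917, 0.001], [0.001, -0.002, -1.0]]
wrist_force: [-0.2, -0.3, -0.3]
gripper_width: 0.439
gripper_force: 0.0
```

Request:
drive_tool --pt "50 -1 -30 0 0 0 -0.061" --pt "50 -1 -30 0 0 0 -0.061" --pt "50 -1 -30 0 0 0 -0.061" --pt "50 -1 -30 0 0 0 -0.061" --pt "50 -1 -25 0 0 0 -0.061"

```text
time_s: 18.08
tcp_pos: [0.5102, -0.1251, 0.0916]
ee_rot: [[0.755, -0.656, 0.002], [-0.656, -0.755, 0.001], [0.001, -0.002, -1.0]]
wrist_force: [0.1, -0.1, -0.9]
gripper_width: 0.504
gripper_force: 0.0
```

Request:
drive_tool --pt "50 0 0 0 0 0 0"

```text
time_s: 18.17
tcp_pos: [0.51, -0.1267, 0.0914]
ee_rot: [[0.753, -0.658, 0.001], [-0.658, -0.753, 0.0], [0.0, -0.001, -1.0]]
wrist_force: [0.6, 0.1, 0.4]
gripper_width: 0.497
gripper_force: 0.0
```

```bash
cat >> h.py <<'E'
def jbars(p,th=200):
    """bars/fences on the jig from the top picture: jig-frame height-plane grid rectified at z=.026"""
    R=np.array(p["R"]); t=np.array(p["t"]); xs=np.arange(-150,30,1.); ys=np.arange(-150,30,1.)
    X,Y=np.meshgrid(xs,ys,indexing="ij"); W=C+X[...,None]/1000*EX+Y[...,None]/1000*EY
    W=np.concatenate([W,np.full(X.shape+(1,),.026)],-1); c=W@R.T+t; uv=(c[...,:2]/c[...,2:]*[p["fx"],p["fy"]]+[p["cx"],p["cy"]]).astype(np.float32)
    g=cv2.remap(p["frame"],uv[...,0],uv[...,1],cv2.INTER_CUBIC); return g   # g[i,j]: jig x=-150+i, y=-150+j
def runs(v,th,off):
    m=np.r_[0,(v>th).astype(int),0]; d=np.diff(m); return [(int(a)+off,int(b)-1+off) for a,b in zip(np.nonzero(d==1)[0],np.nonzero(d==-1)[0]) if b-a>3]
E
python3 - <<'E'
from h import *
s=sense(); print(s["tcp_pos"],s["ee_rot"][:2,0],s["gripper_width"])
p=capture("top"); g=jbars(p).min(-1).astype(int)
for x in(-20,-45,-70,-85): print("x",x,"y runs",runs(g[x+150],190,-150), g[x+150][100::6])
for y in(-14,-8,-20): print("y",y,"x runs",runs(g[:,y+150],190,-150),g[30:150:6,y+150])
[print(b) for b in bars(capture("side"))]
E
```

```text
[ 0.50996224 -0.12665909  0.09144886] [ 0.7529501  -0.65807744] 0.4971515199731567
x -20 y runs [(-147, -98), (-31, 11)] [173 172 171 185 255 249 248 249 233 244 227  90 143 170]
x -45 y runs [(-134, -100), (-31, 11)] [172 173 171 184 250 249 248 248 243 239 234  87 142 171]
x -70 y runs [(-111, -105), (-31, 12)] [173 172 172 184 249 249 248 249 244 244 244  95 159 174]
x -85 y runs [(-30, 11)] [172 173 174 180 251 251 251 251 247 242 227  89 137 175]
y -14 x runs [(-92, 0)] [175 176 176 175 171 234 250 249 249 249 249 248 249 248 248 248 248 248
 248 251]
y -8 x runs [(-92, -1)] [178 177 173 175 169 238 250 248 248 249 249 249 248 248 248 248 249 249
 248 250]
y -20 x runs [(-93, 3)] [175 176 174 177 172 236 251 250 249 249 249 249 249 249 249 249 249 249
 249 251]
(array([ 0.5035, -0.2625]), np.float64(12.0), array([98., 34.]), 393)
(array([ 0.6177, -0.2548]), np.float64(-9.0), array([37., 97.]), 359)
(array([ 0.5059, -0.1342]), np.float64(-40.5), array([41., 89.]), 359)
(array([0.5196, 0.1983]), np.float64(-13.6), array([ 71., 127.]), 402)
```

Bar 1 sits against the side fence. Now bar B.

Request:
drive_tool --pt "50 -3 -1 -35 0 0 0" --pt "50 0 0 -30 0 0 0" --pt "50 0 0 -15 0 0 0" --pt "50 0 0 -7 0 0 0" --pt "50 0 0 0 0 0 0"

```text
time_s: 18.68
tcp_pos: [0.5064, -0.1238, 0.0031]
ee_rot: [[0.758, -0.652, -0.003], [-0.652, -0.758, -0.0], [-0.002, 0.002, -1.0]]
wrist_force: [-0.4, -0.9, 0.1]
gripper_width: 0.496
gripper_force: 0.0
```

Request:
drive_tool --pt "10 0 0 0 0 0 0" --pt "10 0 0 0 0 0 0" --pt "10 0 0 0 0 0 0" --pt "10 0 0 0 0 0 0" --pt "10 0 0 0 0 0 0"

```text
time_s: 19.1
tcp_pos: [0.5078, -0.1247, 0.0058]
ee_rot: [[0.757, -0.653, 0.002], [-0.653, -0.757, 0.0], [0.002, -0.002, -1.0]]
wrist_force: [-0.8, 1.9, 5.0]
gripper_width: 0.314
gripper_force: 30.0
```

Request:
drive_tool --pt "10 0 0 0 0 0 0" --pt "10 0 0 35 0 0 0" --pt "10 0 0 35 0 0 0" --pt "10 0 0 25 0 0 0" --pt "10 0 0 0 0 0 0"

```text
time_s: 19.52
tcp_pos: [0.511, -0.125, 0.1052]
ee_rot: [[0.758, -0.652, 0.012], [-0.652, -0.758, -0.001], [0.01, -0.008, -1.0]]
wrist_force: [2.1, 0.7, -0.7]
gripper_width: 0.321
gripper_force: 30.0
```

Run:
```python
from h import *
s=sense(); T=s["tcp_pos"]; R=s["ee_rot"]; print(T,R[:2,0],s["gripper_width"]); print(wld(-62,-66))
```

```text
[ 0.51101803 -0.12502831  0.10524168] [ 0.75788186 -0.65232121] 0.32098481675729146
[0.5    0.1486]
```

Request:
drive_tool --pt "10 -1 27 0 0 0 0.061" --pt "10 -1 27 0 0 0 0.061" --pt "10 -1 27 0 0 0 0.061" --pt "10 -1 27 0 0 0 0.061" --pt "10 -1 27 0 0 0 0.061"

```text
time_s: 19.93
tcp_pos: [0.5013, 0.0112, 0.099]
ee_rot: [[0.919, -0.394, -0.001], [-0.394, -0.919, 0.0], [-0.001, 0.0, -1.0]]
wrist_force: [0.3, -0.2, -0.4]
gripper_width: 0.318
gripper_force: 30.0
```

Request:
drive_tool --pt "10 -1 27 0 0 0 0.061" --pt "10 -1 27 0 0 0 0.061" --pt "10 -1 27 0 0 0 0.061" --pt "10 -1 27 0 0 0 0.061" --pt "10 -1 27 0 0 0 0.061"

```text
time_s: 20.35
tcp_pos: [0.4963, 0.1462, 0.0989]
ee_rot: [[0.995, -0.099, -0.001], [-0.099, -0.995, -0.0], [-0.001, 0.0, -1.0]]
wrist_force: [0.5, 0.0, -0.7]
gripper_width: 0.316
gripper_force: 30.0
```

Request:
drive_tool --pt "10 0 0 -30 0 0 0" --pt "10 0 0 -25 0 0 0" --pt "10 0 0 0 0 0 0" --pt "10 0 0 0 0 0 0"

```text
time_s: 20.68
tcp_pos: [0.4959, 0.1444, 0.0433]
ee_rot: [[0.995, -0.102, -0.003], [-0.102, -0.995, -0.002], [-0.003, 0.003, -1.0]]
wrist_force: [0.7, -0.4, 0.9]
gripper_width: 0.314
gripper_force: 30.0
```

Run:
```python
from h import *
s=sense(); T=s["tcp_pos"]; R=s["ee_rot"]; print(T,jig(T),R[:2,0],s["gripper_width"])
```

```text
[0.49593499 0.14443128 0.04327539] [-65.6 -70.5] [ 0.99482594 -0.10154251] 0.31360499786357504
```

Request:
drive_tool --pt "10 0 0 -20 0 0 0" --pt "10 0 0 -9 0 0 0" --pt "10 0 0 0 0 0 0" --pt "10 6 -0.6 0 0 0 0" --pt "10 6 -0.6 0 0 0 0"

```text
time_s: 21.1
tcp_pos: [0.5103, 0.1442, 0.0168]
ee_rot: [[0.995, -0.101, 0.002], [-0.101, -0.995, 0.001], [0.002, -0.001, -1.0]]
wrist_force: [-0.6, 0.6, -0.4]
gripper_width: 0.315
gripper_force: 30.0
```

Request:
drive_tool --pt "10 4 -0.4 0 0 0 0" --pt "10 2 -0.2 0 0 0 0" --pt "10 0 0 0 0 0 0"

```text
time_s: 21.35
tcp_pos: [0.5146, 0.1432, 0.0159]
ee_rot: [[0.995, -0.103, -0.002], [-0.103, -0.995, -0.0], [-0.002, 0.0, -1.0]]
wrist_force: [-3.7, 1.4, -0.2]
gripper_width: 0.314
gripper_force: 30.0
```

Request:
drive_tool --pt "10 2 -0.2 0 0 0 0" --pt "10 0 0 0 0 0 0"

```text
time_s: 21.52
tcp_pos: [0.5146, 0.1427, 0.0154]
ee_rot: [[0.995, -0.103, -0.005], [-0.103, -0.995, -0.001], [-0.005, 0.002, -1.0]]
wrist_force: [-8.4, 3.0, 3.0]
gripper_width: 0.323
gripper_force: 30.0
```

Request:
drive_tool --pt "10 2 -0.2 0 0 0 0" --pt "10 0 0 0 0 0 0"

```text
time_s: 21.68
tcp_pos: [0.5146, 0.1424, 0.0151]
ee_rot: [[0.995, -0.103, -0.009], [-0.103, -0.995, -0.002], [-0.009, 0.003, -1.0]]
wrist_force: [-13.9, 6.2, 4.8]
gripper_width: 0.318
gripper_force: 30.0
```

Request:
drive_tool --pt "10 -3 0.3 0 0 0 0" --pt "10 0 0 -4 0 0 0" --pt "10 0 0 0 0 0 0" --pt "42 0 0 0 0 0 0" --pt "42 0 0 0 0 0 0"

```text
time_s: 22.1
tcp_pos: [0.5174, 0.1437, 0.0122]
ee_rot: [[0.995, -0.101, 0.003], [-0.101, -0.995, 0.001], [0.003, -0.001, -1.0]]
wrist_force: [-0.4, -0.0, -0.1]
gripper_width: 0.384
gripper_force: 0.0
```

Request:
drive_tool --pt "42 0 0 0 0 0 0" --pt "42 0 0 20 0 0 0" --pt "42 0 0 25 0 0 0" --pt "0 -1.8 -17.5 0 0 0 0" --pt "0 -1.8 -17.5 0 0 0 0"

```text
time_s: 22.52
tcp_pos: [0.5146, 0.1092, 0.0586]
ee_rot: [[0.995, -0.1, 0.005], [-0.1, -0.995, 0.002], [0.005, -0.003, -1.0]]
wrist_force: [0.2, -0.5, -0.9]
gripper_width: 0.344
gripper_force: 0.0
```

Request:
drive_tool --pt "0 0 0 0 0 0 0" --pt "0 0 0 0 0 0 0" --pt "0 0 0 0 0 0 0" --pt "0 0 0 -20 0 0 0" --pt "0 0 0 0 0 0 0"

```text
time_s: 22.93
tcp_pos: [0.511, 0.1082, 0.0342]
ee_rot: [[0.995, -0.102, -0.004], [-0.102, -0.995, -0.002], [-0.004, 0.002, -1.0]]
wrist_force: [-1.1, 0.5, -0.7]
gripper_width: 0.027
gripper_force: 0.0
```

Run:
```python
from h import *
s=sense(); T=s["tcp_pos"]; R=s["ee_rot"]; print(T,jig(T),R[:2,0],s["gripper_width"])
```

```text
[0.51103209 0.1081619  0.03420325] [ -46.9 -105. ] [ 0.99479025 -0.101864  ] 0.027479017183656376
```

Request:
drive_tool --pt "0 0 0 -18 0 0 0" --pt "0 0 0 -5 0 0 0" --pt "0 0 0 0 0 0 0" --pt "0 0.8 8 0 0 0 0" --pt "0 0.8 8 0 0 0 0"

```text
time_s: 23.35
tcp_pos: [0.5145, 0.1249, 0.0142]
ee_rot: [[0.995, -0.102, 0.001], [-0.102, -0.995, 0.0], [0.001, -0.0, -1.0]]
wrist_force: [-1.2, -1.4, 1.5]
gripper_width: 0.006
gripper_force: 0.7
```

Request:
drive_tool --pt "0 0.7 7 0 0 0 0" --pt "0 0.7 7 0 0 0 0" --pt "0 0.5 5 0 0 0 0" --pt "0 0.3 3 0 0 0 0" --pt "0 0 0 0 0 0 0"

```text
time_s: 23.77
tcp_pos: [0.5165, 0.1471, 0.0138]
ee_rot: [[0.995, -0.101, 0.001], [-0.101, -0.995, 0.0], [0.001, -0.0, -1.0]]
wrist_force: [0.1, -0.3, 0.2]
gripper_width: 0.01
gripper_force: 0.0
```

Request:
drive_tool --pt "0 0.2 2 0 0 0 0" --pt "0 0 0 0 0 0 0"

```text
time_s: 23.93
tcp_pos: [0.5163, 0.1475, 0.0136]
ee_rot: [[0.995, -0.102, -0.001], [-0.102, -0.995, -0.001], [-0.001, 0.001, -1.0]]
wrist_force: [1.0, -3.6, 2.8]
gripper_width: 0.004
gripper_force: 1.7
```

Request:
drive_tool --pt "0 0.2 2 0 0 0 0" --pt "0 0 0 0 0 0 0"

```text
time_s: 24.1
tcp_pos: [0.5162, 0.1476, 0.0137]
ee_rot: [[0.995, -0.102, -0.002], [-0.102, -0.995, -0.004], [-0.002, 0.004, -1.0]]
wrist_force: [2.6, -10.6, 3.2]
gripper_width: 0.006
gripper_force: 5.0
```

Run:
```python
from h import *
s=sense(); T=s["tcp_pos"]; R=s["ee_rot"]; print(T,jig(T),s["wrist_force"])
```

```text
[0.51623749 0.14764055 0.01367193] [-45.8 -65.2] [  2.57313699 -10.57581251   3.1581832 ]
```

Request:
drive_tool --pt "0 -0.9 -9 0 0 0 0" --pt "50 0 0 40 0 0 0" --pt "50 0 0 40 0 0 0" --pt "50 9 -35 0 0 0 -0.008" --pt "50 9 -35 0 0 0 -0.008"

```text
time_s: 24.52
tcp_pos: [0.5359, 0.0728, 0.0967]
ee_rot: [[0.993, -0.114, 0.007], [-0.114, -0.993, 0.004], [0.007, -0.005, -1.0]]
wrist_force: [0.1, -0.0, -1.4]
gripper_width: 0.219
gripper_force: 0.0
```

Request:
drive_tool --pt "50 9 -35 0 0 0 -0.008" --pt "50 9 -35 0 0 0 -0.008" --pt "50 9 -35 0 0 0 -0.008" --pt "50 9 -35 0 0 0 -0.008" --pt "50 9 -35 0 0 0 -0.008"

```text
time_s: 24.93
tcp_pos: [0.579, -0.1054, 0.0936]
ee_rot: [[0.987, -0.158, 0.001], [-0.158, -0.987, 0.001], [0.001, -0.001, -1.0]]
wrist_force: [0.1, 1.1, 0.3]
gripper_width: 0.49
gripper_force: 0.0
```

Request:
drive_tool --pt "50 9 -35 0 0 0 -0.008" --pt "50 9 -35 0 0 0 -0.008" --pt "50 9 -35 0 0 0 -0.008" --pt "50 9 -35 0 0 0 -0.008" --pt "50 0 0 0 0 0 0"

```text
time_s: 25.35
tcp_pos: [0.6157, -0.2494, 0.0929]
ee_rot: [[0.981, -0.195, 0.002], [-0.195, -0.981, -0.001], [0.002, 0.001, -1.0]]
wrist_force: [1.0, 0.6, -0.3]
gripper_width: 0.497
gripper_force: 0.0
```

Run:
```python
from h import *
s=sense(); print(s["tcp_pos"],s["ee_rot"][:2,0],s["gripper_width"])
p=capture("top"); g=jbars(p).min(-1).astype(int)
for x in(-20,-45,-70,-85): print("x",x,"y runs",runs(g[x+150],210,-150))
for y in(-14,-20,-36,-48): print("y",y,"x runs",runs(g[:,y+150],210,-150))
[print(b) for b in bars(capture("side"))]
```

```text
[ 0.61571014 -0.24936902  0.0928749 ] [ 0.98086638 -0.1946695 ] 0.49660382256239033
x -20 y runs [(-57, 10)]
x -45 y runs [(-57, 10)]
x -70 y runs [(-56, 11)]
x -85 y runs [(-57, 10)]
y -14 x runs [(-90, 10)]
y -20 x runs [(-91, 9)]
y -36 x runs [(-92, 11)]
y -48 x runs [(-90, 10)]
(array([ 0.5035, -0.2624]), np.float64(11.9), array([99., 34.]), 392)
(array([ 0.6167, -0.2548]), np.float64(-9.7), array([37., 97.]), 361)
(array([0.5257, 0.1451]), np.float64(-46.4), array([206., 223.]), 1588)
```

Both bars sit flush so far. Now bar C: the gripper is above it and the yaw matches.

Request:
drive_tool --pt "50 1 0.5 -35 0 0 0" --pt "50 0 0 -30 0 0 0" --pt "50 0 0 -15 0 0 0" --pt "50 0 0 -8 0 0 0" --pt "50 0 0 0 0 0 0"

```text
time_s: 25.87
tcp_pos: [0.6144, -0.2417, 0.0036]
ee_rot: [[0.982, -0.187, -0.004], [-0.187, -0.982, 0.001], [-0.004, -0.0, -1.0]]
wrist_force: [0.2, -0.0, 0.4]
gripper_width: 0.501
gripper_force: 0.0
```

Request:
drive_tool --pt "10 0 0 0 0 0 0" --pt "10 0 0 0 0 0 0" --pt "10 0 0 0 0 0 0" --pt "10 0 0 0 0 0 0" --pt "10 0 0 0 0 0 0"

```text
time_s: 26.28
tcp_pos: [0.6168, -0.2434, 0.0073]
ee_rot: [[0.982, -0.188, 0.003], [-0.188, -0.982, -0.001], [0.003, 0.0, -1.0]]
wrist_force: [-0.5, 0.6, 4.7]
gripper_width: 0.314
gripper_force: 30.0
```

Request:
drive_tool --pt "10 0 0 0 0 0 0" --pt "10 0 0 35 0 0 0" --pt "10 0 0 35 0 0 0" --pt "10 0 0 25 0 0 0" --pt "10 0 0 0 0 0 0"

```text
time_s: 26.7
tcp_pos: [0.6195, -0.2442, 0.1073]
ee_rot: [[0.982, -0.188, 0.012], [-0.188, -0.982, -0.003], [0.012, 0.001, -1.0]]
wrist_force: [1.0, -0.1, -0.1]
gripper_width: 0.318
gripper_force: 30.0
```

Run:
```python
from h import *
s=sense(); T=s["tcp_pos"]; R=s["ee_rot"]; print(T,R[:2,0],s["gripper_width"]); print(wld(-64,-96))
```

```text
[ 0.61949328 -0.24421793  0.10731071] [ 0.98216592 -0.18762036] 0.3181500126360805
[0.4949 0.1189]
```

Request:
drive_tool --pt "10 -12 36 0 0 0 0.0085" --pt "10 -12 36 0 0 0 0.0085" --pt "10 -12 36 0 0 0 0.0085" --pt "10 -12 36 0 0 0 0.0085" --pt "10 -12 36 0 0 0 0.0085"

```text
time_s: 27.12
tcp_pos: [0.5542, -0.0618, 0.0997]
ee_rot: [[0.989, -0.148, -0.001], [-0.148, -0.989, 0.0], [-0.001, -0.0, -1.0]]
wrist_force: [0.5, 0.1, -0.7]
gripper_width: 0.318
gripper_force: 30.0
```

Request:
drive_tool --pt "10 -12 36 0 0 0 0.0085" --pt "10 -12 36 0 0 0 0.0085" --pt "10 -12 36 0 0 0 0.0085" --pt "10 -12 36 0 0 0 0.0085" --pt "10 -12 36 0 0 0 0.0085"

```text
time_s: 27.53
tcp_pos: [0.4942, 0.1182, 0.1]
ee_rot: [[0.994, -0.105, -0.001], [-0.105, -0.994, 0.0], [-0.001, 0.0, -1.0]]
wrist_force: [0.5, -0.1, -1.8]
gripper_width: 0.318
gripper_force: 30.0
```

Request:
drive_tool --pt "10 0 0 -30 0 0 0" --pt "10 0 0 -25 0 0 0" --pt "10 0 0 0 0 0 0" --pt "10 0 0 0 0 0 0"

```text
time_s: 27.87
tcp_pos: [0.4945, 0.1162, 0.0444]
ee_rot: [[0.995, -0.104, -0.004], [-0.104, -0.995, -0.002], [-0.003, 0.003, -1.0]]
wrist_force: [-0.2, 0.6, -1.4]
gripper_width: 0.317
gripper_force: 30.0
```

Run:
```python
from h import *
s=sense(); T=s["tcp_pos"]; R=s["ee_rot"]; print(T,jig(T),R[:2,0],s["gripper_width"])
```

```text
[0.4945368  0.11617552 0.04438807] [-64.1 -98.8] [ 0.99452585 -0.1044361 ] 0.3169036127277948
```

Request:
drive_tool --pt "10 0 0 -19 0 0 0" --pt "10 0 0 -9 0 0 0" --pt "10 0 0 0 0 0 0" --pt "10 6 -0.6 0 0 0 0" --pt "10 5 -0.5 0 0 0 0"

```text
time_s: 28.28
tcp_pos: [0.5082, 0.1158, 0.0187]
ee_rot: [[0.995, -0.104, 0.002], [-0.104, -0.995, 0.001], [0.002, -0.001, -1.0]]
wrist_force: [-0.1, 0.2, -2.0]
gripper_width: 0.317
gripper_force: 30.0
```

Request:
drive_tool --pt "10 4 -0.4 0 0 0 0" --pt "10 2 -0.2 0 0 0 0" --pt "10 0 0 0 0 0 0"

```text
time_s: 28.53
tcp_pos: [0.5109, 0.1146, 0.0177]
ee_rot: [[0.994, -0.106, -0.005], [-0.106, -0.994, -0.001], [-0.005, 0.001, -1.0]]
wrist_force: [-6.4, 2.6, 1.5]
gripper_width: 0.315
gripper_force: 30.0
```

Request:
drive_tool --pt "10 2 -0.2 0 0 0 0" --pt "10 0 0 0 0 0 0"

```text
time_s: 28.7
tcp_pos: [0.5109, 0.1144, 0.0174]
ee_rot: [[0.994, -0.106, -0.008], [-0.106, -0.994, -0.002], [-0.008, 0.003, -1.0]]
wrist_force: [-12.0, 6.5, 4.4]
gripper_width: 0.315
gripper_force: 30.0
```

Request:
drive_tool --pt "10 2 -0.2 0 0 0 0" --pt "10 0 0 0 0 0 0"

```text
time_s: 28.87
tcp_pos: [0.5109, 0.114, 0.017]
ee_rot: [[0.994, -0.106, -0.012], [-0.106, -0.994, -0.003], [-0.012, 0.004, -1.0]]
wrist_force: [-16.3, 8.0, 5.6]
gripper_width: 0.319
gripper_force: 30.0
```

Request:
drive_tool --pt "10 -4 0.4 0 0 0 0" --pt "10 0 0 -5 0 0 0" --pt "10 0 0 0 0 0 0" --pt "42 0 0 0 0 0 0" --pt "42 0 0 0 0 0 0"

```text
time_s: 29.28
tcp_pos: [0.5143, 0.1156, 0.0135]
ee_rot: [[0.995, -0.104, 0.003], [-0.104, -0.995, 0.001], [0.003, -0.002, -1.0]]
wrist_force: [-0.3, 0.1, 0.4]
gripper_width: 0.384
gripper_force: 0.0
```

Request:
drive_tool --pt "42 0 0 0 0 0 0" --pt "42 0 0 20 0 0 0" --pt "42 0 0 25 0 0 0" --pt "0 -1.8 -17.5 0 0 0 0" --pt "0 -1.8 -17.5 0 0 0 0"

```text
time_s: 29.7
tcp_pos: [0.5114, 0.0809, 0.0596]
ee_rot: [[0.995, -0.103, 0.005], [-0.103, -0.995, 0.002], [0.005, -0.003, -1.0]]
wrist_force: [-0.1, -0.5, 0.3]
gripper_width: 0.337
gripper_force: 0.0
```

Request:
drive_tool --pt "0 0 0 0 0 0 0" --pt "0 0 0 0 0 0 0" --pt "0 0 0 0 0 0 0" --pt "0 0 0 -20 0 0 0" --pt "0 0 0 0 0 0 0"

```text
time_s: 30.12
tcp_pos: [0.5077, 0.08, 0.0352]
ee_rot: [[0.994, -0.105, -0.004], [-0.105, -0.994, -0.002], [-0.004, 0.002, -1.0]]
wrist_force: [-2.1, -0.7, -0.9]
gripper_width: 0.027
gripper_force: 0.0
```

Run:
```python
from h import *
s=sense(); T=s["tcp_pos"]; R=s["ee_rot"]; print(T,jig(T),R[:2,0],s["gripper_width"])
```

```text
[0.50771184 0.08000427 0.03523763] [ -47.3 -133.4] [ 0.9944818  -0.10482681] 0.02734438632287737
```

Request:
drive_tool --pt "0 0 0 -18 0 0 0" --pt "0 0 0 -5 0 0 0" --pt "0 0 0 0 0 0 0" --pt "0 0.8 8 0 0 0 0" --pt "0 0.8 8 0 0 0 0"

```text
time_s: 30.53
tcp_pos: [0.5111, 0.0966, 0.0152]
ee_rot: [[0.994, -0.105, 0.0], [-0.105, -0.994, -0.0], [0.0, 0.0, -1.0]]
wrist_force: [0.1, -1.2, -0.3]
gripper_width: 0.002
gripper_force: 0.3
```

Request:
drive_tool --pt "0 0.7 7 0 0 0 0" --pt "0 0.7 7 0 0 0 0" --pt "0 0.5 5 0 0 0 0" --pt "0 0.3 3 0 0 0 0" --pt "0 0 0 0 0 0 0"

```text
time_s: 30.95
tcp_pos: [0.5134, 0.1191, 0.0148]
ee_rot: [[0.995, -0.104, 0.001], [-0.104, -0.995, 0.001], [0.001, -0.001, -1.0]]
wrist_force: [-0.2, 0.4, -0.0]
gripper_width: 0.005
gripper_force: 0.0
```

Request:
drive_tool --pt "0 0.2 2 0 0 0 0" --pt "0 0 0 0 0 0 0"

```text
time_s: 31.12
tcp_pos: [0.5131, 0.1197, 0.0146]
ee_rot: [[0.995, -0.104, -0.0], [-0.104, -0.995, -0.001], [-0.0, 0.001, -1.0]]
wrist_force: [-0.3, -3.0, 1.3]
gripper_width: 0.008
gripper_force: 1.1
```

Request:
drive_tool --pt "0 0.2 2 0 0 0 0" --pt "0 0 0 0 0 0 0"

```text
time_s: 31.28
tcp_pos: [0.513, 0.1198, 0.0146]
ee_rot: [[0.994, -0.105, -0.002], [-0.105, -0.994, -0.003], [-0.002, 0.004, -1.0]]
wrist_force: [1.8, -9.8, 2.6]
gripper_width: 0.003
gripper_force: 4.6
```

Run:
```python
from h import *
s=sense(); T=s["tcp_pos"]; R=s["ee_rot"]; print(T,jig(T),s["wrist_force"])
```

```text
[0.51299515 0.11979768 0.01463968] [-46.1 -93.3] [ 1.78047018 -9.83725561  2.61444336]
```

Request:
drive_tool --pt "0 -0.9 -9 0 0 0 0" --pt "50 0 0 40 0 0 0" --pt "50 0 0 40 0 0 0" --pt "50 -0.5 -36 0 0 0 0.0288" --pt "50 -0.5 -36 0 0 0 0.0288"

```text
time_s: 31.7
tcp_pos: [0.5136, 0.0423, 0.0974]
ee_rot: [[0.999, -0.042, 0.007], [-0.042, -0.999, 0.003], [0.007, -0.004, -1.0]]
wrist_force: [-0.6, -0.4, -0.9]
gripper_width: 0.227
gripper_force: 0.0
```

Request:
drive_tool --pt "50 -0.5 -36 0 0 0 0.0288" --pt "50 -0.5 -36 0 0 0 0.0288" --pt "50 -0.5 -36 0 0 0 0.0288" --pt "50 -0.5 -36 0 0 0 0.0288" --pt "50 -0.5 -36 0 0 0 0.0288"

```text
time_s: 32.12
tcp_pos: [0.5086, -0.1406, 0.0946]
ee_rot: [[0.995, 0.098, 0.001], [0.098, -0.995, 0.001], [0.001, -0.001, -1.0]]
wrist_force: [0.6, 0.5, 0.3]
gripper_width: 0.491
gripper_force: 0.0
```

Request:
drive_tool --pt "50 -0.5 -36 0 0 0 0.0288" --pt "50 -0.5 -36 0 0 0 0.0288" --pt "50 -0.5 -38 0 0 0 0.0288" --pt "50 0 0 0 0 0 0" --pt "50 0 0 0 0 0 0"

```text
time_s: 32.53
tcp_pos: [0.5068, -0.2508, 0.094]
ee_rot: [[0.984, 0.178, 0.0], [0.178, -0.984, 0.001], [0.0, -0.001, -1.0]]
wrist_force: [-0.6, 0.5, 0.3]
gripper_width: 0.5
gripper_force: 0.0
```

Run:
```python
from h import *
s=sense(); print(s["tcp_pos"],s["ee_rot"][:2,0],s["gripper_width"])
p=capture("top"); g=jbars(p).min(-1).astype(int)
for x in(-20,-45,-70,-85): print("x",x,"y runs",runs(g[x+150],210,-150))
for y in(-14,-36,-48,-62,-76): print("y",y,"x runs",runs(g[:,y+150],210,-150))
[print(b) for b in bars(capture("side"))]
```

```text
[ 0.50682004 -0.25075874  0.09402985] [0.98409529 0.17764119] 0.5001543870086854
x -20 y runs [(-85, 7)]
x -45 y runs [(-86, 11)]
x -70 y runs [(-85, 12)]
x -85 y runs [(-85, 10)]
y -14 x runs [(-91, -1)]
y -36 x runs [(-92, 11)]
y -48 x runs [(-91, 11)]
y -62 x runs [(-91, 10)]
y -76 x runs [(-92, 10)]
(array([ 0.5028, -0.2628]), np.float64(11.6), array([99., 34.]), 389)
(array([0.5259, 0.1598]), np.float64(-63.1), array([127., 177.]), 855)
```

Request:
drive_tool --pt "50 -1 -7 -35 0 0 0" --pt "50 0 0 -30 0 0 0" --pt "50 0 0 -15 0 0 0" --pt "50 0 0 -9 0 0 0" --pt "50 0 0 0 0 0 0"

```text
time_s: 33.05
tcp_pos: [0.5055, -0.2544, 0.0037]
ee_rot: [[0.983, 0.184, -0.004], [0.184, -0.983, 0.001], [-0.004, -0.002, -1.0]]
wrist_force: [-0.2, 0.4, -0.2]
gripper_width: 0.502
gripper_force: 0.0
```

Request:
drive_tool --pt "10 0 0 0 0 0 0" --pt "10 0 0 0 0 0 0" --pt "10 0 0 0 0 0 0" --pt "10 0 0 0 0 0 0" --pt "10 0 0 0 0 0 0"

```text
time_s: 33.47
tcp_pos: [0.5077, -0.256, 0.0071]
ee_rot: [[0.983, 0.183, 0.003], [0.183, -0.983, -0.001], [0.003, 0.001, -1.0]]
wrist_force: [-1.0, 2.1, 4.9]
gripper_width: 0.317
gripper_force: 30.0
```

Request:
drive_tool --pt "10 0 0 0 0 0 0" --pt "10 0 0 35 0 0 0" --pt "10 0 0 35 0 0 0" --pt "10 0 0 25 0 0 0" --pt "10 0 0 0 0 0 0"

```text
time_s: 33.88
tcp_pos: [0.51, -0.2572, 0.1065]
ee_rot: [[0.983, 0.183, 0.011], [0.183, -0.983, -0.004], [0.01, 0.006, -1.0]]
wrist_force: [0.7, -0.1, -0.9]
gripper_width: 0.32
gripper_force: 30.0
```

Run:
```python
from h import *
s=sense(); T=s["tcp_pos"]; R=s["ee_rot"]; print(T,R[:2,0],s["gripper_width"]); print(wld(-64,-122))
```

```text
[ 0.50997096 -0.25715276  0.10647406] [0.9830275  0.18317296] 0.3198304258466843
[0.4922 0.0931]
```

Request:
drive_tool --pt "10 -1.5 35 0 0 0 -0.0288" --pt "10 -1.5 35 0 0 0 -0.0288" --pt "10 -1.5 35 0 0 0 -0.0288" --pt "10 -1.5 35 0 0 0 -0.0288" --pt "10 -1.5 35 0 0 0 -0.0288"

```text
time_s: 34.3
tcp_pos: [0.4978, -0.0797, 0.0998]
ee_rot: [[0.999, 0.037, -0.001], [0.037, -0.999, 0.0], [-0.001, -0.0, -1.0]]
wrist_force: [0.4, 1.0, -2.0]
gripper_width: 0.32
gripper_force: 30.0
```

Request:
drive_tool --pt "10 -1.5 35 0 0 0 -0.0288" --pt "10 -1.5 35 0 0 0 -0.0288" --pt "10 -1.5 35 0 0 0 -0.0288" --pt "10 -1.5 35 0 0 0 -0.0288" --pt "10 -1.5 35 0 0 0 -0.0288"

```text
time_s: 34.72
tcp_pos: [0.4903, 0.0954, 0.0999]
ee_rot: [[0.994, -0.107, -0.001], [-0.107, -0.994, -0.0], [-0.001, 0.001, -1.0]]
wrist_force: [0.9, -0.3, -1.0]
gripper_width: 0.313
gripper_force: 30.0
```

Request:
drive_tool --pt "10 0 0 -30 0 0 0" --pt "10 0 0 -25 0 0 0" --pt "10 0 0 0 0 0 0" --pt "10 0 0 0 0 0 0"

```text
time_s: 35.05
tcp_pos: [0.4901, 0.0933, 0.0443]
ee_rot: [[0.995, -0.105, -0.004], [-0.105, -0.995, -0.002], [-0.004, 0.003, -1.0]]
wrist_force: [0.5, 0.4, -0.3]
gripper_width: 0.318
gripper_force: 30.0
```

Run:
```python
from h import *
s=sense(); T=s["tcp_pos"]; R=s["ee_rot"]; print(T,jig(T),R[:2,0],s["gripper_width"])
```

```text
[0.49010827 0.09331373 0.04426016] [ -66.1 -122. ] [ 0.99451362 -0.10453771] 0.31820539612791
```

Request:
drive_tool --pt "10 0 0 -19 0 0 0" --pt "10 0 0 -9 0 0 0" --pt "10 0 0 0 0 0 0" --pt "10 6 -0.6 0 0 0 0" --pt "10 6 -0.6 0 0 0 0"

```text
time_s: 35.47
tcp_pos: [0.5047, 0.0929, 0.0187]
ee_rot: [[0.995, -0.104, 0.002], [-0.104, -0.995, 0.001], [0.002, -0.001, -1.0]]
wrist_force: [-0.0, -0.7, -1.0]
gripper_width: 0.315
gripper_force: 30.0
```

Request:
drive_tool --pt "10 4 -0.4 0 0 0 0" --pt "10 2 -0.2 0 0 0 0" --pt "10 0 0 0 0 0 0"

```text
time_s: 35.72
tcp_pos: [0.5106, 0.0924, 0.0181]
ee_rot: [[0.994, -0.105, 0.001], [-0.105, -0.994, 0.001], [0.001, -0.001, -1.0]]
wrist_force: [0.2, -0.3, -0.8]
gripper_width: 0.32
gripper_force: 30.0
```

Request:
drive_tool --pt "10 2 -0.2 0 0 0 0" --pt "10 0 0 0 0 0 0"

```text
time_s: 35.88
tcp_pos: [0.5117, 0.0921, 0.0177]
ee_rot: [[0.995, -0.105, 0.0], [-0.105, -0.995, 0.0], [0.0, -0.0, -1.0]]
wrist_force: [-0.4, -0.1, -0.4]
gripper_width: 0.318
gripper_force: 30.0
```

Request:
drive_tool --pt "10 2 -0.2 0 0 0 0" --pt "10 0 0 0 0 0 0"

```text
time_s: 36.05
tcp_pos: [0.5134, 0.0918, 0.0175]
ee_rot: [[0.995, -0.105, -0.0], [-0.105, -0.995, -0.0], [-0.0, 0.0, -1.0]]
wrist_force: [0.0, -0.2, -0.8]
gripper_width: 0.318
gripper_force: 30.0
```

Request:
drive_tool --pt "10 2 -0.2 0 0 0 0" --pt "10 0 0 0 0 0 0"

```text
time_s: 36.22
tcp_pos: [0.5134, 0.0913, 0.017]
ee_rot: [[0.994, -0.105, -0.005], [-0.105, -0.994, -0.001], [-0.004, 0.002, -1.0]]
wrist_force: [-5.5, 1.5, 1.6]
gripper_width: 0.316
gripper_force: 30.0
```

Request:
drive_tool --pt "10 2 -0.2 0 0 0 0" --pt "10 0 0 0 0 0 0"

```text
time_s: 36.38
tcp_pos: [0.5133, 0.0909, 0.0166]
ee_rot: [[0.994, -0.105, -0.009], [-0.105, -0.994, -0.002], [-0.008, 0.003, -1.0]]
wrist_force: [-7.8, 4.3, 2.7]
gripper_width: 0.317
gripper_force: 30.0
```

Request:
drive_tool --pt "10 1.5 -0.2 0 0 0 0" --pt "10 0 0 0 0 0 0"

```text
time_s: 36.55
tcp_pos: [0.5133, 0.0905, 0.0163]
ee_rot: [[0.994, -0.106, -0.011], [-0.106, -0.994, -0.003], [-0.011, 0.004, -1.0]]
wrist_force: [-11.5, 5.8, 4.7]
gripper_width: 0.317
gripper_force: 30.0
```

Request:
drive_tool --pt "10 -4 0.4 0 0 0 0" --pt "10 0 0 -5 0 0 0" --pt "10 0 0 0 0 0 0" --pt "42 0 0 0 0 0 0" --pt "42 0 0 0 0 0 0"

```text
time_s: 36.97
tcp_pos: [0.516, 0.0921, 0.0128]
ee_rot: [[0.995, -0.104, 0.002], [-0.104, -0.995, 0.001], [0.002, -0.001, -1.0]]
wrist_force: [-0.0, -0.4, -0.4]
gripper_width: 0.382
gripper_force: 0.0
```

Request:
drive_tool --pt "42 0 0 0 0 0 0" --pt "42 0 0 20 0 0 0" --pt "42 0 0 25 0 0 0" --pt "0 -1.8 -17.5 0 0 0 0" --pt "0 -1.8 -17.5 0 0 0 0"

```text
time_s: 37.38
tcp_pos: [0.5134, 0.0574, 0.0592]
ee_rot: [[0.995, -0.103, 0.005], [-0.103, -0.995, 0.002], [0.005, -0.002, -1.0]]
wrist_force: [-0.2, -0.6, -0.1]
gripper_width: 0.337
gripper_force: 0.0
```

Request:
drive_tool --pt "0 0 0 0 0 0 0" --pt "0 0 0 0 0 0 0" --pt "0 0 0 0 0 0 0" --pt "0 0 0 -20 0 0 0" --pt "0 0 0 0 0 0 0"

```text
time_s: 37.8
tcp_pos: [0.5098, 0.0566, 0.0351]
ee_rot: [[0.994, -0.105, -0.005], [-0.105, -0.994, -0.001], [-0.004, 0.002, -1.0]]
wrist_force: [-0.9, 0.0, 0.5]
gripper_width: 0.028
gripper_force: 0.0
```

Run:
```python
from h import *
s=sense(); T=s["tcp_pos"]; R=s["ee_rot"]; print(T,jig(T),R[:2,0],s["gripper_width"])
```

```text
[0.50976551 0.05664742 0.03512663] [ -42.8 -156.4] [ 0.99447802 -0.10484996] 0.028474961056754778
```

Request:
drive_tool --pt "0 -0.3 0 -18 0 0 0" --pt "0 0 0 -5 0 0 0" --pt "0 0 0 0 0 0 0" --pt "0 0.8 8 0 0 0 0" --pt "0 0.8 8 0 0 0 0"

```text
time_s: 38.22
tcp_pos: [0.5131, 0.0732, 0.0152]
ee_rot: [[0.994, -0.105, 0.001], [-0.105, -0.994, -0.0], [0.001, -0.0, -1.0]]
wrist_force: [0.8, -0.2, -0.2]
gripper_width: -0.0
gripper_force: 0.2
```

Request:
drive_tool --pt "0 0.7 7 0 0 0 0" --pt "0 0.5 5 0 0 0 0" --pt "0 0.4 4 0 0 0 0" --pt "0 0 0 0 0 0 0"

```text
time_s: 38.55
tcp_pos: [0.5148, 0.0899, 0.015]
ee_rot: [[0.995, -0.103, 0.001], [-0.103, -0.995, 0.001], [0.001, -0.001, -1.0]]
wrist_force: [0.2, 0.4, -0.3]
gripper_width: 0.009
gripper_force: 0.0
```

Request:
drive_tool --pt "0 0.2 2 0 0 0 0" --pt "0 0 0 0 0 0 0"

```text
time_s: 38.72
tcp_pos: [0.5146, 0.091, 0.0147]
ee_rot: [[0.995, -0.104, 0.0], [-0.104, -0.995, 0.0], [0.0, -0.0, -1.0]]
wrist_force: [0.8, -0.4, 0.4]
gripper_width: 0.003
gripper_force: 0.0
```

Request:
drive_tool --pt "0 0.2 2 0 0 0 0" --pt "0 0 0 0 0 0 0"

```text
time_s: 38.88
tcp_pos: [0.5144, 0.0914, 0.0146]
ee_rot: [[0.995, -0.105, -0.001], [-0.105, -0.995, -0.002], [-0.001, 0.002, -1.0]]
wrist_force: [1.9, -4.9, 1.5]
gripper_width: 0.004
gripper_force: 2.5
```

Run:
```python
from h import *
s=sense(); T=s["tcp_pos"]; R=s["ee_rot"]; print(T,jig(T),s["wrist_force"])
```

```text
[0.51443149 0.09142534 0.0145905 ] [ -41.8 -121.3] [ 1.85219821 -4.85306565  1.51184293]
```

Request:
drive_tool --pt "0 0.2 2 0 0 0 0" --pt "0 0 0 0 0 0 0" --pt "0 -0.9 -9 0 0 0 0" --pt "0 0 0 25 0 0 0" --pt "0 0 0 20 0 0 0"

```text
time_s: 39.3
tcp_pos: [0.5132, 0.0847, 0.0594]
ee_rot: [[0.994, -0.106, -0.002], [-0.106, -0.994, -0.001], [-0.002, 0.001, -1.0]]
wrist_force: [0.4, -0.4, 0.4]
gripper_width: 0.005
gripper_force: 0.0
```

Request:
drive_tool --pt "0 -34 23 0 0 0 0" --pt "0 -34 23 0 0 0 0" --pt "0 0 0 0 0 0 0"

```text
time_s: 39.55
tcp_pos: [0.4409, 0.1326, 0.0595]
ee_rot: [[0.995, -0.102, -0.003], [-0.102, -0.995, -0.0], [-0.003, 0.0, -1.0]]
wrist_force: [-1.0, -1.5, -0.8]
gripper_width: 0.005
gripper_force: 0.0
```

Run:
```python
from h import *
s=sense(); T=s["tcp_pos"]; R=s["ee_rot"]; print(T,jig(T),s["wrist_force"])
```

```text
[0.44094496 0.1326005  0.05949355] [-119.1  -88. ] [-1.00836151 -1.49694761 -0.82348963]
```

Request:
drive_tool --pt "0 0.5 4 -30 0 0 0" --pt "0 0 0 -15 0 0 0" --pt "0 0 0 0 0 0 0" --pt "0 8 -0.8 0 0 0 0" --pt "0 6 -0.6 0 0 0 0"

```text
time_s: 39.97
tcp_pos: [0.4598, 0.1338, 0.0149]
ee_rot: [[0.994, -0.105, -0.003], [-0.105, -0.994, -0.001], [-0.003, 0.002, -1.0]]
wrist_force: [-21.3, 12.3, 10.7]
gripper_width: 0.005
gripper_force: 11.1
```

Request:
drive_tool --pt "0 3 -0.3 0 0 0 0" --pt "0 0 0 0 0 0 0"

```text
time_s: 40.13
tcp_pos: [0.4596, 0.1333, 0.0149]
ee_rot: [[0.994, -0.108, -0.009], [-0.108, -0.994, -0.002], [-0.008, 0.002, -1.0]]
wrist_force: [-17.5, 9.1, 7.9]
gripper_width: 0.003
gripper_force: 8.6
```

Request:
drive_tool --pt "0 2 -0.2 0 0 0 0" --pt "0 0 0 0 0 0 0"

```text
time_s: 40.3
tcp_pos: [0.4596, 0.1329, 0.0148]
ee_rot: [[0.994, -0.108, -0.012], [-0.108, -0.994, -0.002], [-0.011, 0.004, -1.0]]
wrist_force: [-21.3, 12.5, 12.2]
gripper_width: 0.008
gripper_force: 11.6
```

Request:
drive_tool --pt "0 2 -0.2 0 0 0 0" --pt "0 0 0 0 0 0 0"

```text
time_s: 40.47
tcp_pos: [0.4597, 0.1326, 0.0148]
ee_rot: [[0.994, -0.108, -0.015], [-0.109, -0.994, -0.003], [-0.014, 0.005, -1.0]]
wrist_force: [-28.2, 16.2, 17.5]
gripper_width: 0.008
gripper_force: 14.9
```

Run:
```python
from h import *
s=sense(); T=s["tcp_pos"]; R=s["ee_rot"]; print(T,jig(T),s["wrist_force"])
```

```text
[0.4597275  0.13261717 0.01484416] [-100.4  -86. ] [-28.23153417  16.24993579  17.46692962]
```

Request:
drive_tool --pt "0 -14 1.4 0 0 0 0" --pt "0 3 29 0 0 0 0" --pt "0 3 29 0 0 0 0" --pt "0 0 0 0 0 0 0"

```text
time_s: 40.8
tcp_pos: [0.4635, 0.1981, 0.0167]
ee_rot: [[0.995, -0.1, 0.007], [-0.101, -0.995, 0.005], [0.007, -0.006, -1.0]]
wrist_force: [0.6, 0.4, 0.5]
gripper_width: 0.003
gripper_force: 0.0
```

Request:
drive_tool --pt "0 4 -0.4 0 0 0 0" --pt "0 3 -0.3 0 0 0 0" --pt "0 0 0 0 0 0 0"

```text
time_s: 41.05
tcp_pos: [0.4655, 0.192, 0.015]
ee_rot: [[0.994, -0.107, -0.003], [-0.107, -0.994, 0.0], [-0.003, -0.0, -1.0]]
wrist_force: [-9.5, 6.4, 5.7]
gripper_width: 0.005
gripper_force: 4.7
```

Request:
drive_tool --pt "0 2 -0.2 0 0 0 0" --pt "0 0 0 0 0 0 0"

```text
time_s: 41.22
tcp_pos: [0.4656, 0.1916, 0.015]
ee_rot: [[0.994, -0.108, -0.006], [-0.108, -0.994, -0.0], [-0.006, 0.001, -1.0]]
wrist_force: [-15.0, 9.5, 8.5]
gripper_width: 0.004
gripper_force: 8.2
```

Request:
drive_tool --pt "0 2 -0.2 0 0 0 0" --pt "0 0 0 0 0 0 0"

```text
time_s: 41.38
tcp_pos: [0.4657, 0.1914, 0.0149]
ee_rot: [[0.994, -0.108, -0.009], [-0.108, -0.994, -0.001], [-0.009, 0.002, -1.0]]
wrist_force: [-22.2, 13.9, 12.9]
gripper_width: 0.003
gripper_force: 11.8
```

Run:
```python
from h import *
s=sense(); T=s["tcp_pos"]; R=s["ee_rot"]; print(T,jig(T),s["wrist_force"])
```

```text
[0.46569308 0.19140066 0.01494532] [-100.6  -26.9] [-22.17593034  13.94382269  12.85358869]
```

Bars 1 and 2 stop at the same line. I'll retreat and verify the whole lay-up, then head for the key.

Request:
drive_tool --pt "0 -10 1 0 0 0 0" --pt "50 0 0 40 0 0 0" --pt "50 0 0 40 0 0 0" --pt "50 0 0 40 0 0 0" --pt "50 0 0 40 0 0 0"

```text
time_s: 41.8
tcp_pos: [0.4606, 0.1914, 0.1769]
ee_rot: [[0.994, -0.106, 0.0], [-0.106, -0.994, 0.0], [0.0, -0.0, -1.0]]
wrist_force: [1.0, 0.3, -1.0]
gripper_width: 0.222
gripper_force: 0.0
```

Request:
drive_tool --pt "50 3.5 -38 5 0 0 0.019" --pt "50 3.5 -38 5 0 0 0.019" --pt "50 3.5 -38 5 0 0 0.019" --pt "50 3.5 -38 5 0 0 0.019" --pt "50 3.5 -38 5 0 0 0.019"

```text
time_s: 42.22
tcp_pos: [0.4777, -0.0001, 0.2005]
ee_rot: [[1.0, -0.01, 0.001], [-0.01, -1.0, 0.0], [0.001, -0.0, -1.0]]
wrist_force: [0.4, -0.1, -0.4]
gripper_width: 0.493
gripper_force: 0.0
```

Request:
drive_tool --pt "50 3.5 -38 0 0 0 0.019" --pt "50 3.5 -38 0 0 0 0.019" --pt "50 3.5 -38 0 0 0 0.019" --pt "50 3.5 -38 0 0 0 0.019" --pt "50 3.5 -38 0 0 0 0.019"

```text
time_s: 42.63
tcp_pos: [0.4947, -0.1904, 0.2001]
ee_rot: [[0.996, 0.084, 0.001], [0.084, -0.996, -0.0], [0.001, 0.0, -1.0]]
wrist_force: [1.2, -0.3, -0.3]
gripper_width: 0.5
gripper_force: 0.0
```

```bash
cat > chk.py <<'E'
from h import *
s=sense(); print(s["tcp_pos"],np.degrees(np.arctan2(s["ee_rot"][1,0],s["ee_rot"][0,0])).round(2),s["gripper_width"],s["time_s"])
p=capture("top"); g=jbars(p).min(-1).astype(int)
for x in(-12,-30,-45,-60,-85): print("x",x,"y runs",runs(g[x+150],210,-150))
for y in(-5,-14,-23,-33,-42,-51,-61,-70,-79,-89,-98,-107): print("y",y,"x runs",runs(g[:,y+150],210,-150))
E
cat > chk2.py <<'E'
from chk import *
cv2.imwrite("pics/lay.png",cv2.resize(np.rot90(np.rot90(jbars(p)))[:,:,::-1],None,fx=3,fy=3,interpolation=cv2.INTER_CUBIC))
E
python3 chk2.py
```

```text
[ 0.49466531 -0.19040559  0.20013476] 4.83 0.4997282845018343 42.6333
x -12 y runs [(-92, 10)]
x -30 y runs [(-107, 11)]
x -45 y runs [(-114, 10)]
x -60 y runs [(-114, 10)]
x -85 y runs [(-114, 10)]
y -5 x runs [(-91, 10)]
y -14 x runs [(-91, 10)]
y -23 x runs [(-90, 10)]
y -33 x runs [(-91, 11)]
y -42 x runs [(-92, 11)]
y -51 x runs [(-91, 9)]
y -61 x runs [(-90, 10)]
y -70 x runs [(-91, 11)]
y -79 x runs [(-92, 9)]
y -89 x runs [(-91, 7)]
y -98 x runs [(-90, -27)]
y -107 x runs [(-91, -30)]
```

View pics/lay.png

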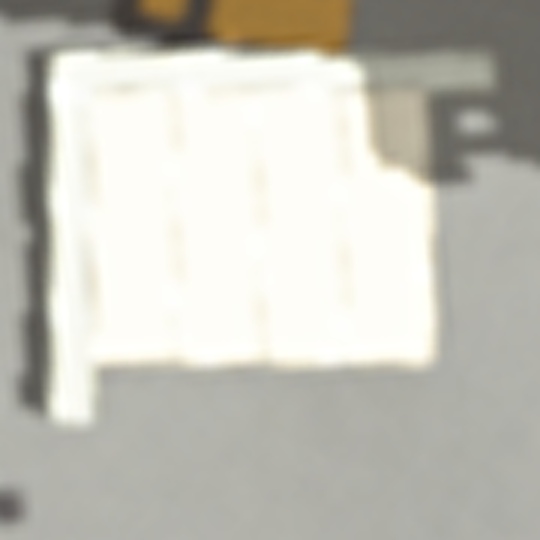

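The four bars sit tight and flush in the corner; the dark patch on the fourth is only the arm's shadow. Now the key.

Request:
drive_tool --pt "50 2.5 -39 0 0 0 0.0185" --pt "50 2.5 -39 0 0 0 0.0185" --pt "50 2.5 -39 0 0 0 0.0185" --pt "50 2.5 -39 0 0 0 0.0185" --pt "50 2.5 -39 0 0 0 0.0185"

```text
time_s: 43.1
tcp_pos: [0.5067, -0.3853, 0.1999]
ee_rot: [[0.984, 0.176, 0.0], [0.176, -0.984, -0.0], [0.0, 0.0, -1.0]]
wrist_force: [1.6, -0.4, -0.3]
gripper_width: 0.503
gripper_force: 0.0
```

Request:
drive_tool --pt "50 2.5 -39 0 0 0 0.0185" --pt "50 0 0 0 0 0 0" --pt "50 0 0 0 0 0 0"

```text
time_s: 43.35
tcp_pos: [0.5087, -0.4241, 0.1985]
ee_rot: [[0.982, 0.19, -0.001], [0.19, -0.982, 0.001], [-0.001, -0.001, -1.0]]
wrist_force: [0.1, 0.5, -0.6]
gripper_width: 0.498
gripper_force: 0.0
```

Run:
```python
from h import *
s=sense(); print(s["tcp_pos"],np.degrees(np.arctan2(s["ee_rot"][1,0],s["ee_rot"][0,0])).round(2),s["joints"].round(0))
# clamp angle: brass tongue orientation in top view at z=.0375
p=capture("top"); f=p["frame"]; hsv=cv2.cvtColor(f,cv2.COLOR_RGB2HSV); m=np.zeros(f.shape[:2],bool); m[160:210,260:330]=1
m&=(hsv[...,1]>110)&(hsv[...,2]>150); n,l,st,ct=cv2.connectedComponentsWithStats(m.astype(np.uint8)); k=1+np.argmax(st[1:,4]); v,u=np.nonzero(l==k)
q=toplane(p,np.c_[u,v],.0375)[:,:2]; e=np.linalg.eigh(np.cov(q.T)); a=e[1][:,1]; print("tongue",len(u),jig(q.mean(0)),e[0],np.degrees(np.arctan2(a[1],a[0]))%180-180,"jig -y axis",np.degrees(A)-90)
# dark head top / socket: darkest pixels near
d=masks_of("clamp",p); print([(x["p"],jig(toplane(p,x["xy"],.0595)[0])) for x in d])
```

```text
[ 0.50867336 -0.42405912  0.1985043 ] 10.93 [-26.  27.   4.  -0. -68. 127.]
tongue 75 [ 23.6 -67.6] [2.18509763e-05 1.42356490e-04] -104.09730369337642 jig -y axis -95.93
[(0.58, array([ 30.6, -56.7]))]
```

Request:
drive_tool --pt "50 1 -3.5 -30 0 0 0" --pt "50 0 0 -25 0 0 0" --pt "50 0 0 -11 0 0 0" --pt "50 0 0 0 0 0 0" --pt "50 0 0 0 0 0 0"

```text
time_s: 43.87
tcp_pos: [0.5118, -0.4242, 0.1342]
ee_rot: [[0.981, 0.196, -0.0], [0.196, -0.981, -0.001], [-0.0, 0.001, -1.0]]
wrist_force: [0.1, -0.1, -0.1]
gripper_width: 0.497
gripper_force: 0.0
```

Request:
drive_tool --pt "5 0 0 0 0 0 0" --pt "5 0 0 0 0 0 0" --pt "5 0 0 0 0 0 0" --pt "5 0 0 0 0 0 0"

```text
time_s: 44.2
tcp_pos: [0.5119, -0.4248, 0.1347]
ee_rot: [[0.981, 0.195, 0.002], [0.195, -0.981, -0.001], [0.002, 0.001, -1.0]]
wrist_force: [-0.0, 0.4, -0.2]
gripper_width: 0.281
gripper_force: 0.0
```

Request:
drive_tool --pt "5 0 0 0 0 0 0" --pt "5 0 0 0 0 0 0" --pt "5 0 0 0 0 0 0" --pt "5 0 0 0 0 0 0"

```text
time_s: 44.53
tcp_pos: [0.5118, -0.4251, 0.1342]
ee_rot: [[0.981, 0.195, 0.001], [0.195, -0.981, -0.001], [0.001, 0.001, -1.0]]
wrist_force: [-0.3, -1.1, 2.7]
gripper_width: 0.153
gripper_force: 30.0
```

Run:
```python
from h import *
s=sense(); print(s["tcp_pos"],np.degrees(np.arctan2(s["ee_rot"][1,0],s["ee_rot"][0,0])).round(2),s["gripper_width"],s["gripper_force"],s["wrist_force"])
```

```text
[ 0.51183889 -0.42512298  0.13424315] 11.25 0.15252132050794143 29.993878807872534 [-0.34399309 -1.08407675  2.6666472 ]
```

Key gripped at (511.8, -425.1, 134.2) mm with yaw 11.25°, which is also the pose for hanging it back. I'll lift and measure the shank relative to the tool.

Request:
drive_tool --pt "5 0 0 20 0 0 0" --pt "5 0 0 35 0 0 0" --pt "5 0 0 40 0 0 0" --pt "5 0 0 35 0 0 0" --pt "5 0 0 0 0 0 0"

```text
time_s: 44.95
tcp_pos: [0.5139, -0.4268, 0.2722]
ee_rot: [[0.981, 0.196, 0.012], [0.196, -0.981, -0.009], [0.01, 0.011, -1.0]]
wrist_force: [0.5, -0.5, -0.5]
gripper_width: 0.16
gripper_force: 30.0
```

Request:
drive_tool --pt "5 0 30 0 0 0 0" --pt "5 0 40 0 0 0 0" --pt "5 0 40 0 0 0 0" --pt "5 0 0 0 0 0 0" --pt "5 0 0 0 0 0 0"

```text
time_s: 45.37
tcp_pos: [0.5111, -0.3122, 0.2628]
ee_rot: [[0.98, 0.198, -0.001], [0.198, -0.98, 0.002], [-0.001, -0.002, -1.0]]
wrist_force: [0.0, 0.5, -1.4]
gripper_width: 0.158
gripper_force: 30.0
```

```bash
cat > key.py <<'E'
from h import *
s=sense(); T=s["tcp_pos"]; R=s["ee_rot"]; print(T,np.degrees(np.arctan2(R[1,0],R[0,0])).round(2),s["gripper_width"])
p=capture("side"); w=cloud(p); q=(w-T)@R; f=p["frame"].astype(int)
m=(abs(q[...,0])<.05)&(abs(q[...,1])<.05)&(q[...,2]>.012)&(q[...,2]<.14)&(w[...,2]>.05)
Q=q[m]; print(len(Q))
for a in np.arange(.01,.14,.01):
    k=(Q[:,2]>a)&(Q[:,2]<=a+.01)
    if k.sum(): print(a.round(3),k.sum(),np.median(Q[k],0).round(4),np.percentile(Q[k][:,:2],[5,95],axis=0).round(4).tolist())
E
python3 key.py
```

```text
[ 0.51109492 -0.31223151  0.26283201] 11.41 0.1578661253001436
217
0.01 16 [-0.0066  0.0062  0.0173] [[-0.0082, -0.0005], [0.0027, 0.0083]]
0.02 25 [-0.0065  0.0057  0.0255] [[-0.0085, -0.0037], [0.0053, 0.008]]
0.03 24 [-0.006   0.0041  0.0354] [[-0.0078, -0.0045], [0.0035, 0.0082]]
0.04 25 [-0.0061  0.0051  0.0446] [[-0.0079, -0.0038], [0.0044, 0.008]]
0.05 24 [-0.0057  0.0036  0.0556] [[-0.008, -0.0056], [0.0042, 0.0081]]
0.06 24 [-0.0064  0.0057  0.0656] [[-0.0079, -0.0043], [0.0038, 0.0082]]
0.07 22 [-0.0061  0.0034  0.0752] [[-0.008, -0.0042], [0.0045, 0.0082]]
0.08 24 [-0.0062  0.0053  0.0844] [[-0.0081, -0.0049], [0.0043, 0.008]]
0.09 22 [-0.0061  0.0051  0.0952] [[-0.008, -0.0051], [0.0033, 0.0083]]
0.1 11 [-0.006   0.0025  0.1026] [[-0.0075, -0.0049], [0.0026, 0.0078]]
```

```bash
cat > head.py <<'E'
from h import *
for n in ("top","side"):
    p=capture(n); acc=[]
    w=cloud(p); J=jig(w.reshape(-1,3)).reshape(w.shape[:2]+(2,)); f=p["frame"].astype(int)
    m=(abs(J[...,0]-30)<28)&(abs(J[...,1]+28)<28)&(w[...,2]>.052)
    v,u=np.nonzero(m); P=toplane(p,np.c_[u,v],.0595); r=cv2.minAreaRect((jig(P)).astype(np.float32))
    print(n,m.sum(),"mean",jig(P).mean(0).round(1),"rect",r,"zmed",np.median(w[m][:,2]))
    b=(u.min()-14,v.min()-14,u.max()+15,v.max()+15); print(b)
    save(p,"head_"+n,b,max(1,int(390/max(b[2]-b[0],b[3]-b[1]))))
a,b=[cv2.resize(cv2.imread(f"pics/head_{n}.png"),(390,390)) for n in("top","side")]; cv2.imwrite("pics/head.png",np.hstack([a,b]))
E
python3 head.py
```

```text
top 82 mean [ 30.5 -29.1] rect ((30.18423843383789, -29.621417999267578), (30.454113006591797, 29.84584617614746), 80.21759033203125) zmed 0.060222159345995216
(np.int64(254), np.int64(159), np.int64(294), np.int64(200))
side 67 mean [ 30. -33.] rect ((29.464996337890625, -33.29500198364258), (41.1818962097168, 31.607667922973633), 81.8698959350586) zmed 0.05853687560917273
(np.int64(303), np.int64(164), np.int64(342), np.int64(202))
```

View pics/head.png

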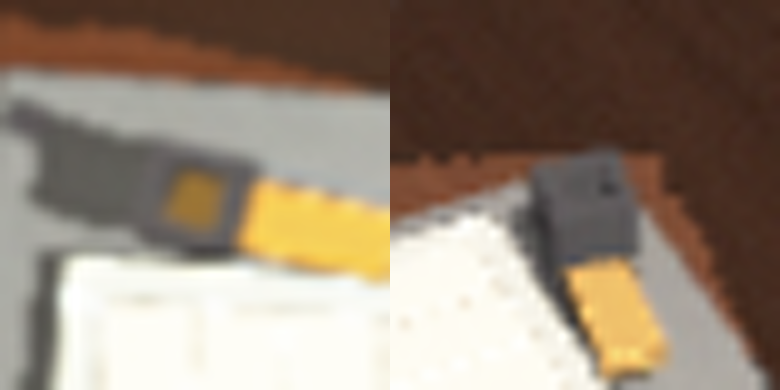

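The left crop (top view) shows the clamp head with its socket hole, turned about 9° clockwise. The socket estimate is (0.5956, 0.1755). I'll carry the key above it with yaw −14.9°.

Request:
drive_tool --pt "5 6.6 37.5 0 0 0 -0.0353" --pt "5 6.6 37.5 0 0 0 -0.0353" --pt "5 6.6 37.5 0 0 0 -0.0353" --pt "5 6.6 37.5 0 0 0 -0.0353" --pt "5 6.6 37.5 0 0 0 -0.0353"

```text
time_s: 45.93
tcp_pos: [0.5446, -0.1267, 0.263]
ee_rot: [[1.0, 0.015, -0.001], [0.015, -1.0, 0.0], [-0.001, -0.0, -1.0]]
wrist_force: [0.7, 0.3, -2.8]
gripper_width: 0.157
gripper_force: 30.0
```

Request:
drive_tool --pt "5 6.6 37.5 0 0 0 -0.0353" --pt "5 6.6 37.5 0 0 0 -0.0353" --pt "5 6.6 37.5 0 0 0 -0.0353" --pt "5 6.6 37.5 0 0 0 -0.0353" --pt "5 6.6 37.5 0 0 0 -0.0353"

```text
time_s: 46.35
tcp_pos: [0.578, 0.0612, 0.2631]
ee_rot: [[0.987, -0.16, -0.001], [-0.16, -0.987, -0.0], [-0.001, 0.0, -1.0]]
wrist_force: [0.8, 0.9, -2.3]
gripper_width: 0.154
gripper_force: 30.0
```

Request:
drive_tool --pt "5 6.6 37.5 0 0 0 -0.0353" --pt "5 6.6 37.5 0 0 0 -0.0353" --pt "5 6.6 37.5 -20 0 0 -0.0353" --pt "5 0 0 -35 0 0 0" --pt "5 0 0 -20 0 0 0"

```text
time_s: 46.77
tcp_pos: [0.5964, 0.1728, 0.1849]
ee_rot: [[0.966, -0.259, -0.005], [-0.259, -0.966, -0.001], [-0.005, 0.002, -1.0]]
wrist_force: [-1.4, -0.6, -4.5]
gripper_width: 0.159
gripper_force: 30.0
```

Request:
drive_tool --pt "5 0 0 0 0 0 0" --pt "5 0 0 0 0 0 0" --pt "5 0 0 0 0 0 0"

```text
time_s: 47.02
tcp_pos: [0.5988, 0.1711, 0.1907]
ee_rot: [[0.965, -0.261, 0.003], [-0.261, -0.965, 0.0], [0.003, -0.001, -1.0]]
wrist_force: [-0.0, -0.8, -1.9]
gripper_width: 0.156
gripper_force: 30.0
```

```bash
python3 key.py
python3 - <<'E'
from h import *
p=capture("top"); f=p["frame"]; w=cloud(p)
R=np.array(p["R"]);c=R@[.5956,.1755,.0595]+p["t"]; u=c[:2]/c[2]*[p["fx"],p["fy"]]+[p["cx"],p["cy"]]; print(u, w[int(u[1]),int(u[0])])
E
```

```text
[0.59877928 0.17113531 0.1907158 ] -15.11 0.15606853129448
184
0.01 8 [-0.0035  0.0056  0.0155] [[-0.0071, -0.0003], [0.0041, 0.0092]]
0.02 15 [-0.0027  0.007   0.0241] [[-0.0072, -0.0002], [0.0034, 0.0109]]
0.03 11 [-0.0025  0.0071  0.0355] [[-0.0073, 0.0008], [0.0045, 0.0088]]
0.04 13 [-0.0022  0.0049  0.0472] [[-0.0071, -0.0016], [0.0049, 0.0088]]
0.05 14 [-0.0016  0.0065  0.0554] [[-0.0071, 0.0005], [0.0043, 0.0101]]
0.06 11 [-0.0029  0.0063  0.0654] [[-0.0071, -0.0002], [0.003, 0.0088]]
0.07 12 [-0.0022  0.0056  0.0756] [[-0.0069, -0.0017], [0.0042, 0.0092]]
0.08 12 [-0.0025  0.007   0.0841] [[-0.0072, 0.0002], [0.0042, 0.0101]]
0.09 11 [-0.0024  0.0055  0.0955] [[-0.0071, -0.0008], [0.0049, 0.0099]]
0.1 9 [-0.0022  0.0051  0.1029] [[-0.0073, -0.0005], [0.0038, 0.0087]]
0.12 13 [-0.0022 -0.004   0.1286] [[-0.018, -0.0139], [0.0083, 0.012]]
0.13 55 [-0.0037  0.0004  0.1339] [[-0.0185, -0.0193], [0.0104, 0.0119]]
[273.62714251 179.00320728] [0.57013915 0.14967882 0.30409759]
```

Both methods agree on a target of about (0.5966, 0.1754), so I'll shift there and go down in steps.

Request:
drive_tool --pt "5 -2.2 4.2 0 0 0 0" --pt "5 0 0 0 0 0 0" --pt "5 0 0 0 0 0 0" --pt "5 0 0 0 0 0 0"

```text
time_s: 47.45
tcp_pos: [0.5949, 0.176, 0.1898]
ee_rot: [[0.966, -0.26, 0.001], [-0.26, -0.966, 0.0], [0.001, -0.001, -1.0]]
wrist_force: [-1.4, 0.0, -2.6]
gripper_width: 0.158
gripper_force: 30.0
```

Request:
drive_tool --pt "5 0 0 -10 0 0 0" --pt "5 0 0 -6 0 0 0" --pt "5 0 0 0 0 0 0" --pt "5 0 0 0 0 0 0"

```text
time_s: 47.78
tcp_pos: [0.5944, 0.1756, 0.172]
ee_rot: [[0.966, -0.26, -0.002], [-0.26, -0.966, -0.001], [-0.002, 0.002, -1.0]]
wrist_force: [0.5, -0.8, -3.0]
gripper_width: 0.158
gripper_force: 30.0
```

Request:
drive_tool --pt "5 2 -0.2 0 0 0 0" --pt "5 0 0 0 0 0 0" --pt "5 0 0 0 0 0 0" --pt "5 0 0 0 0 0 0"

```text
time_s: 48.12
tcp_pos: [0.597, 0.1758, 0.1734]
ee_rot: [[0.966, -0.26, 0.0], [-0.26, -0.966, 0.0], [0.0, -0.0, -1.0]]
wrist_force: [-0.0, -0.8, -1.7]
gripper_width: 0.157
gripper_force: 30.0
```

Request:
drive_tool --pt "5 0 0 -2 0 0 0" --pt "5 0 0 0 0 0 0"

```text
time_s: 48.28
tcp_pos: [0.5967, 0.1757, 0.1709]
ee_rot: [[0.966, -0.26, -0.0], [-0.26, -0.966, -0.0], [-0.0, 0.0, -1.0]]
wrist_force: [-0.4, 0.4, -2.8]
gripper_width: 0.159
gripper_force: 30.0
```

Request:
drive_tool --pt "5 0 0 -2 0 0 0" --pt "5 0 0 0 0 0 0"

```text
time_s: 48.45
tcp_pos: [0.5966, 0.1756, 0.1687]
ee_rot: [[0.966, -0.26, -0.001], [-0.26, -0.966, -0.0], [-0.001, 0.0, -1.0]]
wrist_force: [-0.9, 0.0, -2.9]
gripper_width: 0.154
gripper_force: 30.0
```

Request:
drive_tool --pt "5 0 0 -2 0 0 0" --pt "5 0 0 0 0 0 0"

```text
time_s: 48.62
tcp_pos: [0.5966, 0.1756, 0.1667]
ee_rot: [[0.966, -0.26, -0.001], [-0.26, -0.966, -0.0], [-0.001, 0.0, -1.0]]
wrist_force: [-0.7, 0.2, -3.0]
gripper_width: 0.156
gripper_force: 30.0
```

Request:
drive_tool --pt "5 0 0 -2 0 0 0" --pt "5 0 0 0 0 0 0"

```text
time_s: 48.78
tcp_pos: [0.5966, 0.1756, 0.1647]
ee_rot: [[0.966, -0.26, -0.001], [-0.26, -0.966, -0.0], [-0.001, 0.0, -1.0]]
wrist_force: [-0.3, -0.9, -2.5]
gripper_width: 0.159
gripper_force: 30.0
```

No contact force at about 4 mm below the mouth, so the tip is entering the socket. I'll continue down.

Request:
drive_tool --pt "5 0 0 -2 0 0 0" --pt "5 0 0 0 0 0 0"

```text
time_s: 48.95
tcp_pos: [0.5967, 0.1757, 0.1628]
ee_rot: [[0.966, -0.26, -0.001], [-0.26, -0.966, -0.0], [-0.001, 0.0, -1.0]]
wrist_force: [0.1, -1.0, -2.6]
gripper_width: 0.159
gripper_force: 30.0
```

Request:
drive_tool --pt "5 0 0 -2 0 0 0" --pt "5 0 0 0 0 0 0"

```text
time_s: 49.12
tcp_pos: [0.5967, 0.1757, 0.1608]
ee_rot: [[0.966, -0.26, -0.001], [-0.26, -0.966, -0.0], [-0.001, 0.0, -1.0]]
wrist_force: [-0.9, -0.5, -2.3]
gripper_width: 0.158
gripper_force: 30.0
```

Request:
drive_tool --pt "5 0 0 -3 0 0 0" --pt "5 0 0 0 0 0 0"

```text
time_s: 49.28
tcp_pos: [0.5965, 0.1756, 0.1575]
ee_rot: [[0.966, -0.26, -0.001], [-0.26, -0.966, -0.0], [-0.001, 0.001, -1.0]]
wrist_force: [-0.8, 0.5, -3.2]
gripper_width: 0.158
gripper_force: 30.0
```

Request:
drive_tool --pt "5 0 0 -3 0 0 0" --pt "5 0 0 0 0 0 0"

```text
time_s: 49.45
tcp_pos: [0.5965, 0.1756, 0.1545]
ee_rot: [[0.966, -0.26, -0.001], [-0.26, -0.966, -0.0], [-0.001, 0.001, -1.0]]
wrist_force: [-0.0, -1.2, -2.8]
gripper_width: 0.155
gripper_force: 30.0
```

Request:
drive_tool --pt "5 0 0 -2 0 0 0" --pt "5 0 0 0 0 0 0" --pt "5 0 0 0 0 0 0" --pt "5 0 0 0 0 0 0"

```text
time_s: 49.78
tcp_pos: [0.5969, 0.1757, 0.1532]
ee_rot: [[0.966, -0.26, 0.0], [-0.26, -0.966, -0.0], [0.0, 0.0, -1.0]]
wrist_force: [0.8, 0.5, -1.9]
gripper_width: 0.153
gripper_force: 30.0
```

The key is about 15 mm deep and free of force. Turning clockwise.

Request:
drive_tool --pt "5 0 0 0 0 0 -0.08" --pt "5 0 0 0 0 0 -0.08" --pt "5 0 0 0 0 0 -0.08" --pt "5 0 0 0 0 0 -0.08" --pt "5 0 0 0 0 0 0"

```text
time_s: 50.2
tcp_pos: [0.5969, 0.1758, 0.1533]
ee_rot: [[0.834, -0.551, 0.0], [-0.551, -0.834, 0.0], [0.0, -0.0, -1.0]]
wrist_force: [-0.4, 0.2, -3.2]
gripper_width: 0.158
gripper_force: 30.0
```

Request:
drive_tool --pt "5 0 0 0 0 0 -0.08" --pt "5 0 0 0 0 0 -0.08" --pt "5 0 0 0 0 0 -0.08" --pt "5 0 0 0 0 0 -0.08" --pt "5 0 0 0 0 0 0"

```text
time_s: 50.62
tcp_pos: [0.5968, 0.1756, 0.1533]
ee_rot: [[0.62, -0.785, -0.0], [-0.785, -0.62, -0.0], [0.0, 0.0, -1.0]]
wrist_force: [-0.8, -0.9, -1.1]
gripper_width: 0.157
gripper_force: 30.0
```

```bash
cat > st.py <<'E'
from h import *
s=sense(); R=s["ee_rot"]; print(s["tcp_pos"].round(4),"yaw",np.degrees(np.arctan2(R[1,0],R[0,0])).round(2),"F",s["wrist_force"].round(1),"M",s["moment"].round(2),s["gripper_width"].round(3),s["joints"].round(0),s["time_s"])
E
python3 st.py
```

```text
Traceback (most recent call last):
  File "st.py", line 2, in <module>
    s=sense(); R=s["ee_rot"]; print(s["tcp_pos"].round(4),"yaw",np.degrees(np.arctan2(R[1,0],R[0,0])).round(2),"F",s["wrist_force"].round(1),"M",s["moment"].round(2),s["gripper_width"].round(3),s["joints"].round(0),s["time_s"])
                                                                                                                                                                      ^^^^^^^^^^^^^^^^^^^^^^^^
AttributeError: 'float' object has no attribute 'round'
```

Request:
drive_tool --pt "5 0 0 0 0 0 -0.08" --pt "5 0 0 0 0 0 -0.08" --pt "5 0 0 0 0 0 -0.08" --pt "5 0 0 0 0 0 -0.08" --pt "5 0 0 0 0 0 0"

```text
time_s: 51.03
tcp_pos: [0.5966, 0.1755, 0.1533]
ee_rot: [[0.343, -0.939, -0.001], [-0.939, -0.343, -0.0], [0.0, 0.001, -1.0]]
wrist_force: [-0.3, -0.4, -2.1]
gripper_width: 0.159
gripper_force: 30.0
```

Request:
drive_tool --pt "5 0 0 0 0 0 -0.08" --pt "5 0 0 0 0 0 -0.08" --pt "5 0 0 0 0 0 -0.08" --pt "5 0 0 0 0 0 -0.08" --pt "5 0 0 0 0 0 0"

```text
time_s: 51.45
tcp_pos: [0.5964, 0.1755, 0.1533]
ee_rot: [[0.031, -1.0, -0.001], [-1.0, -0.031, -0.001], [0.001, 0.001, -1.0]]
wrist_force: [-1.8, 0.2, -0.9]
gripper_width: 0.157
gripper_force: 30.0
```

```bash
sed -i 's/s\["gripper_width"\].round(3)/round(s["gripper_width"],3)/' st.py
cat > tongue.py <<'E'
from h import *
p=capture("side"); f=p["frame"]; hsv=cv2.cvtColor(f,cv2.COLOR_RGB2HSV); w=cloud(p)
J=jig(w.reshape(-1,3)).reshape(w.shape[:2]+(2,)); m=(hsv[...,1]>110)&(hsv[...,0]>13)&(hsv[...,2]>150)&(abs(J[...,0])<75)&(abs(J[...,1]+35)<75)&(w[...,2]>.02)&(w[...,2]<.055)
n,l,st_,ct=cv2.connectedComponentsWithStats(m.astype(np.uint8)); k=1+np.argmax(st_[1:,4]); v,u=np.nonzero(l==k)
q=jig(toplane(p,np.c_[u,v],.0375)); e=np.linalg.eigh(np.cov(q.T)); a=e[1][:,1]; c=q.mean(0)
d=c-[30,-31]; print("tongue n",len(u),"centre",c.round(1),"axis",np.degrees(np.arctan2(a[1],a[0])).round(1),"clamp from centre",(-90-np.degrees(np.arctan2(d[1],d[0])))%360)
E
python3 st.py; python3 tongue.py
```

```text
[0.5964 0.1755 0.1533] yaw -88.23 F [-1.8  0.2 -0.9] M [-0.16  0.53  0.04] 0.157 [ 31.  25.  -5.  -0. -60. -30.] 51.45
tongue n 73 centre [ -2.3 -48.3] axis -150.3 clamp from centre 61.766676422655536
```

The clamp is following at about 62°. I'll carry on to the stop.

Request:
drive_tool --pt "5 0 0 0 0 0 -0.06" --pt "5 0 0 0 0 0 -0.06" --pt "5 0 0 0 0 0 -0.06" --pt "5 0 0 0 0 0 -0.06" --pt "5 0 0 0 0 0 0"

```text
time_s: 51.92
tcp_pos: [0.5964, 0.1755, 0.1533]
ee_rot: [[-0.207, -0.978, -0.001], [-0.978, 0.207, -0.001], [0.001, 0.001, -1.0]]
wrist_force: [-3.1, -1.3, 0.5]
gripper_width: 0.159
gripper_force: 30.1
```

Request:
drive_tool --pt "5 0 0 0 0 0 -0.06" --pt "5 0 0 0 0 0 -0.06" --pt "5 0 0 0 0 0 0" --pt "5 0 0 0 0 0 0"

```text
time_s: 52.25
tcp_pos: [0.5965, 0.1756, 0.1533]
ee_rot: [[-0.322, -0.947, -0.001], [-0.947, 0.322, -0.0], [0.001, 0.001, -1.0]]
wrist_force: [-4.1, -0.1, 0.8]
gripper_width: 0.158
gripper_force: 30.1
```

```bash
python3 st.py; python3 tongue.py
```

```text
[0.5965 0.1756 0.1533] yaw -108.76 F [-4.1 -0.1  0.8] M [-0.12  1.08 -0.01] 0.158 [ 31.  25.  -5.  -0. -60. -50.] 52.25
tongue n 78 centre [ -5.3 -36.1] axis -173.2 clamp from centre 81.74747095286392
```

Request:
drive_tool --pt "5 0 0 0 0 0 -0.05" --pt "5 0 0 0 0 0 -0.05" --pt "5 0 0 0 0 0 0" --pt "5 0 0 0 0 0 0"

```text
time_s: 52.63
tcp_pos: [0.5966, 0.1756, 0.1532]
ee_rot: [[-0.416, -0.909, -0.001], [-0.909, 0.416, -0.0], [0.001, 0.0, -1.0]]
wrist_force: [-3.8, -0.5, 0.4]
gripper_width: 0.157
gripper_force: 30.1
```

```bash
python3 st.py; python3 tongue.py
```

```text
[0.5966 0.1756 0.1532] yaw -114.57 F [-3.8 -0.5  0.4] M [-0.1   1.24  0.13] 0.157 [ 31.  25.  -5.  -0. -60. -56.] 52.6333
tongue n 73 centre [ -5.6 -33.6] axis -177.8 clamp from centre 85.79593310817285
```

Request:
drive_tool --pt "5 0 0 0 0 0 -0.04" --pt "5 0 0 0 0 0 -0.04" --pt "5 0 0 0 0 0 0" --pt "5 0 0 0 0 0 0"

```text
time_s: 53.02
tcp_pos: [0.5968, 0.1758, 0.1532]
ee_rot: [[-0.488, -0.873, -0.0], [-0.873, 0.488, -0.0], [0.0, 0.0, -1.0]]
wrist_force: [-3.3, -0.2, 1.1]
gripper_width: 0.16
gripper_force: 30.2
```

```bash
python3 st.py; python3 tongue.py
```

```text
[0.5968 0.1758 0.1532] yaw -119.18 F [-3.3 -0.2  1.1] M [-0.02  1.2   0.31] 0.16 [ 31.  25.  -5.  -0. -60. -60.] 53.0167
tongue n 73 centre [ -5.6 -33.6] axis -177.8 clamp from centre 85.79593310817285
```

The tongue has stopped and the moment is rising, so the clamp is home on its stop. I'll ease the key back to mid-play and lift.

Request:
drive_tool --pt "5 0 0 0 0 0 0.08" --pt "5 0 0 0 0 0 0.08" --pt "5 0 0 0 0 0 0.08" --pt "5 0 0 0 0 0 0.06" --pt "5 0 0 0 0 0 0"

```text
time_s: 53.48
tcp_pos: [0.597, 0.1756, 0.1525]
ee_rot: [[-0.209, -0.978, -0.0], [-0.978, 0.209, 0.0], [-0.0, 0.0, -1.0]]
wrist_force: [-1.2, -0.5, -3.0]
gripper_width: 0.158
gripper_force: 30.0
```

Request:
drive_tool --pt "5 0 0 4 0 0 0" --pt "5 0 0 4 0 0 0" --pt "5 0 0 4 0 0 0" --pt "5 0 0 0 0 0 0"

```text
time_s: 53.82
tcp_pos: [0.5982, 0.1762, 0.1668]
ee_rot: [[-0.21, -0.978, 0.004], [-0.978, 0.21, 0.001], [-0.002, -0.003, -1.0]]
wrist_force: [-1.3, -0.0, -1.8]
gripper_width: 0.156
gripper_force: 30.0
```

```bash
python3 st.py; python3 tongue.py
```

```text
[0.5982 0.1762 0.1668] yaw -102.15 F [-1.3 -0.  -1.8] M [ 0.02  0.18 -0.01] 0.156 [ 31.  24.  -4.   0. -61. -43.] 53.8167
tongue n 73 centre [ -5.7 -34. ] axis -176.4 clamp from centre 85.24036654876593
```

Request:
drive_tool --pt "5 0 0 10 0 0 0" --pt "5 0 0 25 0 0 0" --pt "5 0 0 35 0 0 0" --pt "5 0 0 30 0 0 0" --pt "5 -4.8 -33 0 0 0 0.1"

```text
time_s: 54.28
tcp_pos: [0.5972, 0.1471, 0.2737]
ee_rot: [[-0.105, -0.994, 0.017], [-0.994, 0.105, 0.006], [-0.008, -0.017, -1.0]]
wrist_force: [1.9, -0.5, -0.7]
gripper_width: 0.159
gripper_force: 30.0
```

Request:
drive_tool --pt "5 -4.8 -33 0 0 0 0.11" --pt "5 -4.8 -33 0 0 0 0.11" --pt "5 -4.8 -33 0 0 0 0.11" --pt "5 -4.8 -33 0 0 0 0.11" --pt "5 -4.8 -33 0 0 0 0.11"

```text
time_s: 54.7
tcp_pos: [0.568, -0.0237, 0.2664]
ee_rot: [[0.429, -0.903, 0.002], [-0.903, -0.429, 0.0], [0.001, -0.002, -1.0]]
wrist_force: [0.8, 0.2, -1.5]
gripper_width: 0.153
gripper_force: 30.0
```

Request:
drive_tool --pt "5 -4.8 -33 0 0 0 0.11" --pt "5 -4.8 -33 0 0 0 0.11" --pt "5 -4.8 -33 0 0 0 0.11" --pt "5 -4.8 -33 0 0 0 0.11" --pt "5 -4.8 -33 0 0 0 0.11"

```text
time_s: 55.12
tcp_pos: [0.544, -0.189, 0.2665]
ee_rot: [[0.838, -0.546, 0.002], [-0.546, -0.838, -0.001], [0.002, -0.001, -1.0]]
wrist_force: [-0.1, -0.2, -2.6]
gripper_width: 0.154
gripper_force: 30.0
```

Request:
drive_tool --pt "5 -4.8 -33 0 0 0 0.11" --pt "5 -4.8 -33 0 0 0 0.11" --pt "5 -4.8 -33 0 0 0 0.11" --pt "5 0 0 0 0 0 0.11" --pt "5 0 0 0 0 0 0.11"

```text
time_s: 55.53
tcp_pos: [0.5293, -0.2886, 0.2658]
ee_rot: [[1.0, -0.031, 0.001], [-0.031, -1.0, -0.001], [0.001, 0.001, -1.0]]
wrist_force: [-0.1, 1.2, -2.9]
gripper_width: 0.163
gripper_force: 30.0
```

Request:
drive_tool --pt "5 0 0 0 0 0 0.11" --pt "5 0 0 0 0 0 0.11" --pt "5 0 0 0 0 0 0" --pt "5 0 0 0 0 0 0" --pt "5 0 0 0 0 0 0"

```text
time_s: 55.95
tcp_pos: [0.5299, -0.2863, 0.2657]
ee_rot: [[0.983, 0.184, 0.001], [0.184, -0.983, -0.0], [0.001, 0.001, -1.0]]
wrist_force: [-0.3, 0.2, -2.5]
gripper_width: 0.156
gripper_force: 30.0
```

```bash
python3 st.py; python3 key.py
python3 - <<'E'
from chk import *
import tongue
E
```

```text
[ 0.5299 -0.2863  0.2657] yaw 10.6 F [-0.3  0.2 -2.5] M [-0.04 -0.01 -0.02] 0.156 [-13.  18.   1.   0. -73. 114.] 55.95
[ 0.5298523  -0.28632164  0.26568273] 10.6 0.1562398973538045
217
0.01 15 [-0.0066  0.0069  0.0151] [[-0.0086, -0.0002], [0.0043, 0.0088]]
0.02 27 [-0.006   0.0046  0.0256] [[-0.0078, -0.0045], [0.0047, 0.0077]]
0.03 25 [-0.0059  0.0046  0.0357] [[-0.0082, -0.0042], [0.0062, 0.0082]]
0.04 24 [-0.0063  0.0057  0.045 ] [[-0.0078, -0.0043], [0.0045, 0.0082]]
0.05 23 [-0.0066  0.0047  0.0551] [[-0.008, -0.0043], [0.0045, 0.0082]]
0.06 25 [-0.0064  0.0048  0.0654] [[-0.008, -0.0052], [0.0048, 0.0082]]
0.07 20 [-0.006   0.0046  0.075 ] [[-0.0085, -0.0042], [0.0041, 0.0079]]
0.08 22 [-0.0058  0.0047  0.0846] [[-0.0078, -0.0049], [0.0044, 0.008]]
0.09 23 [-0.0055  0.006   0.0943] [[-0.0073, -0.0048], [0.0041, 0.0086]]
0.1 13 [-0.0056  0.0037  0.1027] [[-0.0069, -0.0043], [0.0039, 0.0084]]
[ 0.52981391 -0.28627099  0.26557749] 10.63 0.15583235132961276 56.0
x -12 y runs [(-113, -39), (-10, 10)]
x -30 y runs [(-114, -29), (-15, 10)]
x -45 y runs [(-114, 10)]
x -60 y runs [(-114, 10)]
x -85 y runs [(-114, 10)]
y -5 x runs [(-91, 10)]
y -14 x runs [(-90, -30)]
y -23 x runs [(-90, -31)]
y -33 x runs [(-91, -30)]
y -42 x runs [(-92, 12)]
y -51 x runs [(-90, 10)]
y -61 x runs [(-90, 10)]
y -70 x runs [(-91, 11)]
y -79 x runs [(-92, 11)]
y -89 x runs [(-91, 11)]
y -98 x runs [(-90, 10)]
y -107 x runs [(-91, 10)]
tongue n 73 centre [ -6.  -33.8] axis -176.9 clamp from centre 85.5334167837612
```

Request:
drive_tool --pt "5 -4.5 -34.5 0 0 0 0.003" --pt "5 -4.5 -34.5 0 0 0 0.003" --pt "5 -4.5 -34.5 0 0 0 0.003" --pt "5 -4.5 -34.5 0 0 0 0.002" --pt "5 0 0 0 0 0 0"

```text
time_s: 56.52
tcp_pos: [0.5104, -0.4295, 0.2641]
ee_rot: [[0.982, 0.191, -0.001], [0.191, -0.982, -0.002], [-0.001, 0.001, -1.0]]
wrist_force: [1.3, 0.3, -3.0]
gripper_width: 0.156
gripper_force: 30.0
```

Request:
drive_tool --pt "5 0 0 0 0 0 0" --pt "5 0 0 0 0 0 0" --pt "5 0 0 0 0 0 0"

```text
time_s: 56.77
tcp_pos: [0.5119, -0.4234, 0.2652]
ee_rot: [[0.98, 0.198, -0.0], [0.198, -0.98, 0.0], [0.0, -0.0, -1.0]]
wrist_force: [-0.7, -0.1, -2.4]
gripper_width: 0.158
gripper_force: 30.0
```

```bash
python3 st.py
python3 - <<'E'
from h import *
p=capture("top"); f=p["frame"]; hsv=cv2.cvtColor(f,cv2.COLOR_RGB2HSV); m=np.zeros(f.shape[:2],bool); m[150:230,250:330]=1
m&=(hsv[...,1]>110)&(hsv[...,2]>150)&(hsv[...,0]>15); n,l,st,ct=cv2.connectedComponentsWithStats(m.astype(np.uint8)); k=1+np.argmax(st[1:,4]); v,u=np.nonzero(l==k)
q=jig(toplane(p,np.c_[u,v],.0375)); e=np.linalg.eigh(np.cov(q.T)); a=e[1][:,1]; print("tongue",len(u),q.mean(0),"clamp deg",(-90-np.degrees(np.arctan2(a[1],a[0])))%180)
E
```

```text
[ 0.5119 -0.4234  0.2652] yaw 11.4 F [-0.7 -0.1 -2.4] M [-0.05 -0.03  0.07] 0.158 [-26.  25.  11.  -0. -76. 127.] 56.7667
tongue 79 [ -9.62911392 -28.79367089] clamp deg 91.57235703365848
```

Request:
drive_tool --pt "5 0 -1.5 -40 0 0 0" --pt "5 0 0 -40 0 0 0" --pt "5 0 0 -25 0 0 0" --pt "5 0 0 0 0 0 0" --pt "5 0 0 0 0 0 0"

```text
time_s: 57.23
tcp_pos: [0.5117, -0.425, 0.1597]
ee_rot: [[0.98, 0.199, -0.003], [0.199, -0.98, 0.0], [-0.002, -0.001, -1.0]]
wrist_force: [-0.1, -0.1, -1.5]
gripper_width: 0.159
gripper_force: 30.0
```

Request:
drive_tool --pt "5 0 0 -12 0 0 0" --pt "5 0 0 -8 0 0 0" --pt "5 0 0 0 0 0 0" --pt "5 0 0 0 0 0 0"

```text
time_s: 57.57
tcp_pos: [0.5118, -0.4258, 0.1406]
ee_rot: [[0.98, 0.197, 0.0], [0.197, -0.98, -0.0], [0.0, 0.0, -1.0]]
wrist_force: [0.6, -0.1, -2.3]
gripper_width: 0.155
gripper_force: 30.0
```

Request:
drive_tool --pt "5 0 0 -3 0 0 0" --pt "5 0 0 0 0 0 0" --pt "5 0 0 0 0 0 0"

```text
time_s: 57.82
tcp_pos: [0.5117, -0.4259, 0.1375]
ee_rot: [[0.98, 0.197, 0.0], [0.197, -0.98, -0.0], [0.0, 0.0, -1.0]]
wrist_force: [0.5, 1.2, -2.5]
gripper_width: 0.162
gripper_force: 30.0
```

Request:
drive_tool --pt "5 0 0 -2 0 0 0" --pt "5 0 0 0 0 0 0"

```text
time_s: 57.98
tcp_pos: [0.5116, -0.4257, 0.135]
ee_rot: [[0.98, 0.197, -0.0], [0.197, -0.98, 0.0], [-0.0, -0.0, -1.0]]
wrist_force: [0.6, 0.4, -2.5]
gripper_width: 0.159
gripper_force: 30.0
```

Request:
drive_tool --pt "5 0 0 -1.5 0 0 0" --pt "5 0 0 0 0 0 0"

```text
time_s: 58.15
tcp_pos: [0.5118, -0.4259, 0.1343]
ee_rot: [[0.98, 0.197, 0.0], [0.197, -0.98, -0.001], [0.0, 0.001, -1.0]]
wrist_force: [-0.4, 0.4, -0.8]
gripper_width: 0.16
gripper_force: 30.0
```

Request:
drive_tool --pt "5 0 0 -0.5 0 0 0" --pt "5 0 0 0 0 0 0"

```text
time_s: 58.32
tcp_pos: [0.5118, -0.4259, 0.1343]
ee_rot: [[0.98, 0.197, 0.001], [0.197, -0.98, -0.001], [0.0, 0.001, -1.0]]
wrist_force: [-1.9, 1.4, 3.5]
gripper_width: 0.159
gripper_force: 30.0
```

The key is resting on its seat, since the force sign has flipped. I'll release and retreat upward, clear of everything.

Request:
drive_tool --pt "50 0 0 0.5 0 0 0" --pt "50 0 0 0 0 0 0" --pt "50 0 0 0 0 0 0" --pt "50 0 0 0 0 0 0" --pt "50 0 0 0 0 0 0"

```text
time_s: 58.73
tcp_pos: [0.5117, -0.4258, 0.1334]
ee_rot: [[0.98, 0.197, -0.0], [0.197, -0.98, 0.0], [-0.0, -0.0, -1.0]]
wrist_force: [0.3, 0.7, -0.2]
gripper_width: 0.444
gripper_force: 0.0
```

Request:
drive_tool --pt "50 0 0 10 0 0 0" --pt "50 0 0 30 0 0 0" --pt "50 0 0 35 0 0 0" --pt "50 0 0 35 0 0 0" --pt "50 0 0 0 0 0 0"

```text
time_s: 59.15
tcp_pos: [0.5146, -0.4286, 0.2539]
ee_rot: [[0.98, 0.198, 0.013], [0.198, -0.98, -0.011], [0.011, 0.013, -1.0]]
wrist_force: [0.2, -0.8, 2.6]
gripper_width: 0.496
gripper_force: 0.0
```

Request:
drive_tool --pt "50 -10 38 0 0 0 0" --pt "50 -10 38 0 0 0 0" --pt "50 -10 38 0 0 0 0" --pt "50 -10 38 0 0 0 0" --pt "50 -10 38 0 0 0 0"

```text
time_s: 59.57
tcp_pos: [0.461, -0.2345, 0.2443]
ee_rot: [[0.981, 0.196, 0.001], [0.196, -0.981, -0.0], [0.001, 0.001, -1.0]]
wrist_force: [0.6, 0.4, 0.1]
gripper_width: 0.501
gripper_force: 0.0
```

Request:
drive_tool --pt "50 -10 38 0 0 0 0" --pt "50 -10 20 0 0 0 0" --pt "50 0 0 0 0 0 0" --pt "50 0 0 0 0 0 0" --pt "50 0 0 0 0 0 0"

```text
time_s: 59.98
tcp_pos: [0.4422, -0.178, 0.2444]
ee_rot: [[0.98, 0.197, 0.002], [0.197, -0.98, -0.0], [0.002, 0.001, -1.0]]
wrist_force: [-0.2, 0.2, -0.4]
gripper_width: 0.496
gripper_force: 0.0
```

```bash
python3 st.py
python3 - <<'E'
from chk import *
import tongue
from fit import keyfit
for n in("top","side"):
    q=capture(n); print("key",keyfit(q))
    for l in("jacks","tweezers","paddle"):
        d=masks_of(l,q); print(l,[(round(x["p"],2),np.round(x["xy"])) for x in d[:1]])
    save(q,"end_"+n)
a,b=cv2.imread("pics/end_top.png")[90:320,150:540],cv2.imread("pics/end_side.png")[150:380,230:620]
cv2.imwrite("pics/end.png",cv2.resize(np.vstack([a,b]),None,fx=1.3,fy=1.3))
E
```

```text
[ 0.4422 -0.178   0.2444] yaw 11.39 F [-0.2  0.2 -0.4] M [-0.02 -0.05 -0.04] 0.496 [ -2.   6. -17.   0. -66. 104.] 59.9833
[ 0.44221441 -0.17799382  0.24440434] 11.39 0.4958680224533113 59.9833
x -12 y runs []
x -30 y runs [(-5, 11)]
x -45 y runs [(-51, 10)]
x -60 y runs [(-55, 10)]
x -85 y runs [(-114, -105), (-85, 10)]
y -5 x runs [(-91, -30)]
y -14 x runs [(-91, -34)]
y -23 x runs [(-90, -33)]
y -33 x runs [(-91, -35)]
y -42 x runs [(-92, -38)]
y -51 x runs [(-91, -40)]
y -61 x runs [(-90, -80)]
y -70 x runs [(-91, -83)]
y -79 x runs [(-92, -84)]
y -89 x runs [(-91, -86)]
y -98 x runs []
y -107 x runs [(-90, -79), (-70, -62)]Traceback (most recent call last):
  File "<stdin>", line 2, in <module>
  File "tongue.py", line 4, in <module>
    n,l,st_,ct=cv2.connectedComponentsWithStats(m.astype(np.uint8)); k=1+np.argmax(st_[1:,4]); v,u=np.nonzero(l==k)
                                                                         ~~~~~~~~~^^^^^^^^^^^
    return _wrapfunc(a, 'argmax', axis=axis, out=out, **kwds)
    return bound(*args, **kwds)
ValueError: attempt to get argmax of an empty sequence
```

The arm is shading the jig, so I'll move it aside and look once more.

Request:
drive_tool --pt "50 -5 -38 0 0 0 0" --pt "50 -5 -38 0 0 0 0" --pt "50 -5 -38 0 0 0 0" --pt "50 0 -38 0 0 0 0" --pt "50 0 0 0 0 0 0"

```text
time_s: 60.5
tcp_pos: [0.4262, -0.3359, 0.2425]
ee_rot: [[0.982, 0.19, -0.001], [0.19, -0.982, -0.001], [-0.002, 0.001, -1.0]]
wrist_force: [0.3, -0.3, 0.5]
gripper_width: 0.497
gripper_force: 0.0
```

```bash
python3 st.py
python3 - <<'E'
from chk import *
try: import tongue
except Exception as e: print(e)
from fit import keyfit
for n in("top","side"):
    q=capture(n)
    try: print("key",keyfit(q))
    except Exception as e: print(e)
    for l in("jacks","tweezers","paddle"):
        d=masks_of(l,q); print(l,[(round(x["p"],2),np.round(x["xy"])) for x in d[:1]])
    save(q,"end_"+n)
a,b=cv2.imread("pics/end_top.png")[90:320,150:540],cv2.imread("pics/end_side.png")[150:380,230:620]
cv2.imwrite("pics/end.png",cv2.resize(np.vstack([a,b]),None,fx=1.3,fy=1.3))
E
```

```text
[ 0.4262 -0.3359  0.2425] yaw 10.95 F [ 0.3 -0.3  0.5] M [-0.03 -0.09 -0.02] 0.497 [-21.  13.  -9.   0. -68. 122.] 60.5
[ 0.42623971 -0.33589427  0.2425498 ] 10.95 0.49686037350107376 60.5
x -12 y runs [(-111, -39)]
x -30 y runs [(-114, -28), (-15, 3)]
x -45 y runs [(-114, 11)]
x -60 y runs [(-114, 10)]
x -85 y runs [(-114, 10)]
y -5 x runs [(-91, -17)]
y -14 x runs [(-91, -30)]
y -23 x runs [(-90, -31)]
y -33 x runs [(-91, -30)]
y -42 x runs [(-92, 3)]
y -51 x runs [(-91, 3)]
y -61 x runs [(-90, 0)]
y -70 x runs [(-91, 0)]
y -79 x runs [(-92, -3)]
y -89 x runs [(-91, -5)]
y -98 x runs [(-90, -7)]
y -107 x runs [(-91, -12)]
tongue n 55 centre [-11.5 -34.1] axis -176.5 clamp from centre 85.7792455996761
key (((0.0, 0.0), (0.0, 0.0), 0.0), array([nan, nan]))
jacks [(0.63, array([216., 200.]))]
tweezers [(0.69, array([220., 203.]))]
paddle [(0.65, array([278., 208.]))]
key (((509.300048828125, -430.1285705566406), (115.3509521484375, 18.600812911987305), 10.46239185333252), array([ 0.50643422, -0.42966531]))
jacks [(0.56, array([412., 224.]))]
tweezers [(0.62, array([291., 164.]))]
paddle [(0.8, array([233., 162.]))]fit.py:26: RuntimeWarning: Mean of empty slice.
  v,u=np.nonzero(m); X=toplane(p,np.c_[u,v],.152)[:,:2]; return cv2.minAreaRect((X*1000).astype(np.float32)), X.mean(0)
  ret = um.true_divide(
```

View pics/end.png

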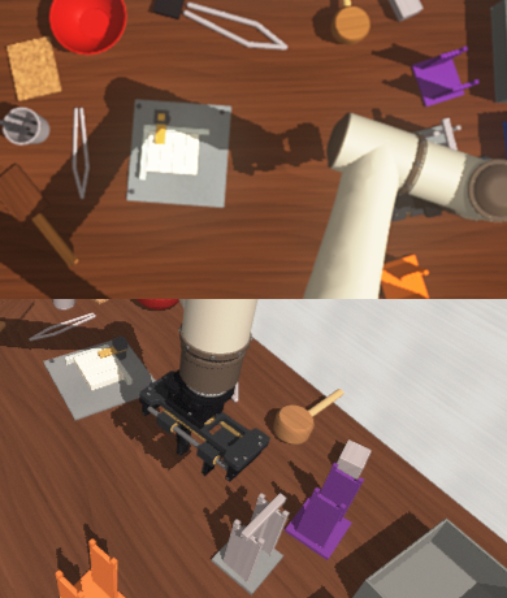

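The picture shows the bars flush in the corner with the brass tongue over them (top view, around (165,140)). The key hangs on the grey rack within about 1 mm of its first side-camera reading, the tools lie where they were, and the arm touches nothing. I'm handing the job in.

```bash
python3 -c "
from station import finish_job
print(finish_job())"
```

```text
the job is handed in; nothing more can be done
None
```

The job is handed in, though no verdict came back: my last checks showed all four bars flush in the corner, the clamp turned home over them, the T-key back on its grey rack, and the jacks, tweezers and paddle undisturbed.

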